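Dry pour check: start the timer, then hold the jebena at its pour mark

TASK

Do a dry pour check with the empty jebena: first start the pour timer by pressing its plunger head fully down to its stop, while the jebena still stands upright. Then take the jebena by its neck and rock it sideways on its uneven three-lobed rest, towards its spout and not forwards or backwards, until the swinging pointer of the dial on its belly settles on the steel mark on the dial's rim; keep it seated on the rest, do not shift the mark on the dial, and leave the other things on the counter where they are. Finish while holding it there by the neck, still on the rest with the pointer at rest on the mark: do not let go.

Things in the scene. Friction and masses are not known exactly. Their poses are not given: they have to be found in the camera images.
- jebena: Brown clay pot, about 0.6 kg, loose and upright on the rest. Origin: lowest point of its belly (ball, radius 55 mm); z up the neck, y to the spout, x out through the dial. Neck 28 mm across, from 122 mm up to its top at 172 mm (flared below). Spout ends at y 96, 112 mm up; handle loop to y -89, top 104 mm up. White dial, 100 across, at x 59, centred at belly height.
- belly (a point): Centre of the belly ball, 55 mm above the jebena's origin. The pot turns about this point when rocked. Friction in the seat may let it stay tilted, but it has to be held.
- neck (a point): Point on the neck's axis 150 mm above the jebena's origin (95 mm above the belly centre), the best place to grip: fingers straight down, 28 mm wide, best closing along the jebena's y. Nothing of the pot but the neck is higher than 128 mm above the origin.
- rest: Fixed dark wooden rest: round base 124 mm across and 20 mm thick with three round-topped lobes of unequal height that carry the belly. Origin: centre of its underside, on the counter; z up.
- rest_seat (a point): Point 85 mm above the rest's origin where the belly centre lies when the jebena is seated.
- pointer (a joint): Black pendulum pointer, 34 mm long, hung freely on the dial's centre, turning about the jebena's x axis; rad, 0 when it lies along the jebena's -z (pot upright), growing as the pot is tilted towards its spout (+y): it then equals the tilt. It swings for about a second after a motion.
- mark (a joint): Steel mark, a rider 7 mm wide clipped stiffly on the dial's rim, 39 to 53 mm from the dial's centre; rad, counted from the same zero and axis as the pointer, to the spout side, between 0.18 and 0.42. The pointer is on the mark when both values are equal.
- pointer_tip (a point): Tip of the pointer, on the pointer, 34 mm from the dial's centre; its z axis runs along the pointer.
- mark_mid (a point): Middle of the mark, 46 mm from the dial's centre; its z axis runs radially.
- timer: Fixed squat round steel timer, 72 mm across, 62 mm tall without its plunger. Origin: centre of its underside on the counter.
- plunger (a joint): Travel of the timer's spring plunger, m: 0 up, 0.012 fully down at its stop. The spring needs 1.2 N to start and 6 N at the stop, and returns it when let go.
- plunger_top (a point): Centre of the top face of the plunger's round wooden mushroom head (36 mm across), 87 mm above the counter when up; pressed straight down.
- cup_a: Bystander: small glass cup, 52 mm across, 55 mm tall, between the timer and the rest; origin at its underside.
- cup_b: Bystander: a like glass cup farther from the robot; origin at its underside.
- spoon: Bystander: spoon lying on the counter near the robot.
Things that resemble listed ones, but are neither listed nor needed, are in the scene too. What is shaped like the jebena but yellow is not meant. Leave any blue look-alike of the timer alone.

How it is judged:
By the outcome, as a careful person would: the job done as asked, in the order asked, and still so for the second after the job is handed in, while the arm keeps its last pose, push and grip.
It also fails if it takes over 51 s, if anything falls off the work surface, if the arm or the gripper's body presses on something with over 40 N, if the wrist force passes 120 N, or if a joint passes its speed limit or range.

ROBOT

A 6-joint arm with a two-finger parallel gripper is mounted at the origin on the work surface. World frame = base frame: x ahead of the robot, y to its left, z up, the work surface at z = 0. Lengths are in m, angles in rad, forces in N, time in s.
With the tool pointing down it reaches from about 0.375 to 0.975 m from the base axis. Payload 3.8 kg.
Tool frame: the origin (TCP) lies at the very end of the fingers, on their centre line; the grasp point (between the pads) lies 19 mm behind it; z points along the fingers, y is the line along which they close (so a half turn about z gives the same grasp; the last joint's range is limited). The gripper opens to 85 mm and grips with 20 to 120 N. Pads are 22 mm wide; open, the fingers measure 114 mm over their backs; the gripper's body (76 mm by 85 mm) begins 54 mm behind the grasp point. The pads swing forward as they close: fully open they stand 13 mm farther back than shut.
Start: joints at [-1.148, 0.264, 1.604, -0, 1.274, -0.037], TCP at [0.3, -0.605, 0.198] pointing down, gripper open.
Joint ranges: [-2.63, 2.63], [-0.94, 2.18], [0.31, 2.57], [-1.31, 4.45], [0, 2.66], [-2.55, 2.55]. Speed limits (rad/s): [2.57, 2.57, 3.14, 3.14, 3.14, 3.14].

INTERFACE

Orientations are given as a rotation vector (axis times angle).
In Python, from workcell import bot gives the robot as it stands. The module is installed in compiled form; this text tells all that it offers.
- The arm moves only by the shell command python3 -m jog [OPENING] [FORCE], which reads ROWS from standard input. ROWS is a JSON list of rows, 1 to 5 of them, each written [[dx, dy, dz], turn]: dx, dy, dz in m, then a turn about the tool's z in rad; each row shifts and turns the commanded pose from where the row before left it, along the tool's axes as they then stand; what a row does not reach is not made up. A row lasts 1/8 s, in which the tool goes at most 0.0625 m and 0.188 rad, less where a joint would pass 70% of its speed; a pose out of reach is approached as far as the arm can. OPENING is the opening from 0.0 (shut) to 1.0 (fully open), set as the command begins (- or left out keeps the last). The fingers move at their own pace and stop on an object; FORCE is the grip in N (left out, the last holds). Time passes only in rows, so rows that do not move let the fingers close. It prints the time, the measured TCP pose, the force, the opening and the grip force at its end. Input that does not fit is refused with a message, and nothing moves.
- bot.read_state(): the state, without advancing time (a new reading comes with each control period).
- bot.read_camera(name): name is "scene" or "top"; returns the picture (384x512x3 uint8, red, green, blue); there is no depth.
- bot.camera_info(name): a dict with "intrinsics" (3x3 intrinsics, pixels), "extrinsics" (4x4, takes a point from camera to world coordinates). Camera axes: x right, y down, z forward; pixel columns grow to the right and rows downward; lengths in m; the calibration is good to about 2 mm. A picture is of the moment at which its call begins. camera_info takes no time and is no camera call.
- bot.finish_job(): hands the job in; it is judged then, once.
Trained networks look in the newest picture that a camera, given by its name, has taken for a name from the list of things; names that differ only in an ending like _2 or _b are one class to them, and where a whole thing is asked for, a point or a joint stands for the part that bears it (a point fixed in the world has none). Each returns a list of dicts, best first, with "conf" (0 to 1); they miss things now and then, are a little off and sometimes report something else, mostly with a low value. They report only what shows in the picture. A call takes as long as a camera call. They do not tell look-alikes from the thing itself.
- bot.search_frame(camera, thing): "box" ([left, top, right, bottom] in pixels, round what is visible of it).
- bot.regions_of(camera, thing): "pixels" (384x512 bool, what is visible of it) and "box" ([left, top, right, bottom] in pixels, round what is visible of it).
- bot.spot_point(camera, thing): "pixel" ([row, column] in pixels: a listed point, or the origin of a listed thing).
The state is a dict: "time": time; "q": joint angles; "joint_vel": joint speeds; "joint_torque": joint torques, N m; "tool_pos": TCP position; "tcp_rot": TCP orientation; "wrist_force": force on the tool from outside, world axes, zero at the start; "torque": the same for the moment, N m; "width": opening from 0.0 (shut) to 1.0 (fully open); "grip_force": force on a finger pad.
Only numpy, scipy, OpenCV 4.12 (cv2) and the standard library are available. Lean on these libraries where they do the work, as an engineer would, in place of code of your own. Each camera call takes 0.05 s, during which the arm holds its last target. There are 200 camera calls.

## Working session

There is one attempt and no reset: what is moved stays moved. The work goes in short steps, Python scripts to look and compute and a shell command to move; the robot and the scene stay as the last step left them, time stands still between calls to the robot, and variables do not carry over. Pictures are saved under pics/ and viewed, at most 10 in all, crops included, and the job is handed in when it is done.

```bash
mkdir -p pics
cat > h.py <<'E'
import numpy as np, cv2
from workcell import bot
def info(c):
    i=bot.camera_info(c); return np.array(i["intrinsics"]),np.array(i["extrinsics"])
def ray(c,rc):
    K,E=info(c); d=np.linalg.inv(K)@[rc[1],rc[0],1.]; return E[:3,3],E[:3,:3]@d
def atz(c,rc,z):
    o,d=ray(c,rc); return o+d*(z-o[2])/d[2]
def tri(rc1,rc2):
    (o,d),(p,e)=ray("scene",rc1),ray("top",rc2)
    s=np.linalg.lstsq(np.c_[d,-e],p-o,rcond=None)[0]
    a,b=o+s[0]*d,p+s[1]*e
    return (a+b)/2,np.linalg.norm(a-b)
def proj(c,P):
    K,E=info(c); q=K@(E[:3,:3].T@(np.asarray(P)-E[:3,3])); return q[1]/q[2],q[0]/q[2]
def save(c,n):
    im=bot.read_camera(c); cv2.imwrite(f"pics/{n}.png",im[...,::-1]); return im
E
python3 - <<'E'
from h import *
s=bot.read_state();print(s["time"],s["tool_pos"],s["tcp_rot"],s["width"])
a=save("scene","a");b=save("top","b")
for c in("scene","top"):
    print(c,info(c)[1].round(3).tolist(),info(c)[0][0,0])
    for t in("neck","belly","plunger_top","mark_mid","pointer_tip","rest","cup_a"):
        print(t,[(np.round(r["pixel"],1).tolist(),round(r["conf"],2)) for r in bot.spot_point(c,t)])
cv2.imwrite("pics/ab.png",np.hstack([cv2.resize(a,(400,300)),cv2.resize(b,(400,300))])[...,::-1])
E
```

```text
0.0 [ 0.29919095 -0.60416234  0.19624507] [-3.05678868e+00 -7.15344784e-01  6.60310971e-04] 0.9968425946113855
scene [[0.045, 0.712, -0.7, 1.255], [0.999, -0.022, 0.041, -0.049], [0.014, -0.701, -0.713, 0.861], [0.0, 0.0, 0.0, 1.0]] 480.4756433362618
neck [([124.2, 359.7], 0.9), ([184.5, 337.2], 0.7)]
belly [([153.4, 354.9], 0.71)]
plunger_top [([156.4, 204.9], 0.65), ([190.0, 194.9], 0.64)]
mark_mid []
pointer_tip [([249.3, 343.0], 0.52)]
rest [([240.7, 336.0], 0.86)]
cup_a [([225.9, 266.9], 0.71), ([231.3, 327.0], 0.35)]
top [[-0.001, -0.996, 0.094, 0.434], [-1.0, -0.0, -0.014, 0.009], [0.014, -0.094, -0.995, 1.119], [0.0, 0.0, 0.0, 1.0]] 409.8239366180901
neck [([264.8, 146.8], 0.77), ([162.5, 188.3], 0.64), ([178.6, 198.4], 0.61)]
belly [([261.2, 160.8], 0.89), ([170.7, 195.8], 0.6)]
plunger_top [([244.2, 301.8], 0.52)]
mark_mid [([199.9, 314.0], 0.55)]
pointer_tip []
rest [([176.7, 199.1], 0.7), ([202.9, 306.4], 0.29)]
cup_a [([187.4, 243.9], 0.61), ([132.6, 248.6], 0.6)]
```

View pics/a.png

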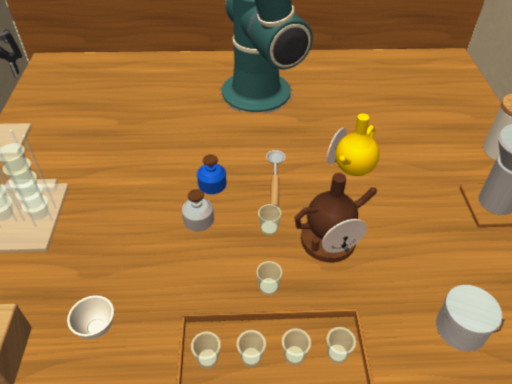

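View pics/b.png

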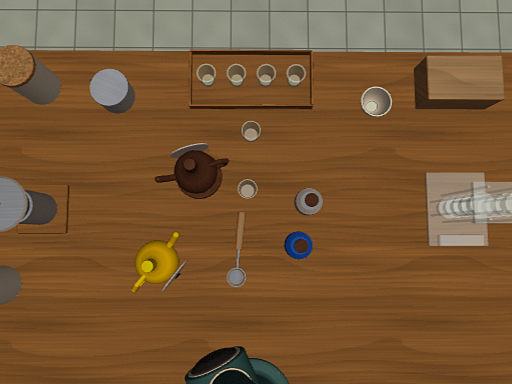

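The full views show these candidates:
- **Jebenas:** brown at scene (row 205, col 333) and top (172, 195); yellow at scene (150, 357) and top (262, 155). The brown clay one is meant: it is on the dark rest and has a dial.
- **Timers:** steel/grey at scene (210, 198), head (196, 195), and top (200, 311); blue at scene (178, 211) and top (245, 299). The steel one is meant.

I'll confirm both in one enlarged crop.

Run:
```python
from h import *
a=cv2.imread("pics/a.png")
A=cv2.resize(a[150:270,170:400],(800,417),interpolation=cv2.INTER_CUBIC)
cv2.imwrite("pics/c.png",A)
bot.read_camera("scene")
bot.read_camera("top")
for c in("scene","top"):
    for t in("neck","plunger_top","timer","rest","jebena","cup","mark_mid","pointer_tip","rest_seat","belly"):
        try: print(c,t,[(np.round(r["pixel"],1).tolist(),round(r["conf"],2)) for r in bot.spot_point(c,t)])
        except Exception as e: print(t,e)
    for t in("plunger","timer","jebena","mark","pointer"):
        print(c,t,[(np.round(r["box"],1).tolist(),round(r["conf"],2)) for r in bot.search_frame(c,t)])
```

```text
scene neck [([122.8, 365.3], 0.91), ([183.1, 339.1], 0.63), ([176.5, 276.2], 0.37)]
scene plunger_top [([156.0, 210.2], 0.67), ([185.0, 340.9], 0.64), ([192.2, 193.6], 0.52), ([216.9, 200.0], 0.46)]
scene timer [([182.2, 213.4], 0.93), ([217.4, 199.7], 0.83), ([226.8, 270.0], 0.37)]
scene rest [([240.9, 330.3], 0.92)]
scene jebena [([168.9, 355.0], 0.72), ([287.0, 266.5], 0.66), ([234.6, 327.1], 0.56), ([193.9, 194.7], 0.18)]
scene cup [([227.8, 269.4], 0.94), ([283.5, 266.8], 0.85)]
scene mark_mid [([183.1, 338.0], 0.43)]
scene pointer_tip [([247.0, 341.7], 0.4)]
scene rest_seat [([194.0, 195.7], 0.26)]
scene belly [([153.3, 355.0], 0.96), ([239.0, 330.7], 0.65)]
scene plunger [([202.1, 154.9, 220.1, 164.5], 0.72), ([187.5, 192.5, 204.6, 204.0], 0.51)]
scene timer [([183.8, 188.3, 210.7, 235.1], 0.88), ([199.7, 153.9, 226.8, 194.4], 0.86)]
scene jebena [([294.2, 173.6, 376.9, 251.6], 0.82), ([325.1, 113.0, 376.8, 174.8], 0.73)]
scene mark [([191.1, 191.0, 202.9, 203.4], 0.74)]
scene pointer []
top neck [([263.9, 151.1], 0.94), ([160.4, 190.3], 0.84), ([200.7, 312.5], 0.19)]
top plunger_top [([243.3, 301.3], 0.73), ([199.5, 308.9], 0.44)]
top timer [([203.4, 306.2], 0.94), ([244.8, 300.0], 0.81)]
top rest [([176.3, 199.8], 0.54)]
top jebena [([180.1, 199.4], 0.88), ([261.5, 161.9], 0.76), ([170.7, 196.5], 0.72)]
top cup [([135.0, 252.5], 0.8), ([185.3, 247.1], 0.66)]
top mark_mid []
top pointer_tip []
top rest_seat []
top belly [([172.0, 197.8], 0.91), ([260.8, 158.9], 0.84), ([177.1, 202.8], 0.32)]
top plunger [([291.4, 238.2, 309.2, 253.6], 0.67), ([305.3, 192.5, 318.8, 206.2], 0.54)]
top timer [([285.8, 231.3, 313.3, 259.5], 0.73), ([294.3, 190.1, 322.4, 213.7], 0.61)]
top jebena [([131.4, 230.9, 189.3, 292.6], 0.8), ([156.0, 144.3, 228.7, 193.5], 0.78)]
top mark [([237.6, 178.6, 260.3, 198.1], 0.41)]
top pointer []
```

View pics/c.png

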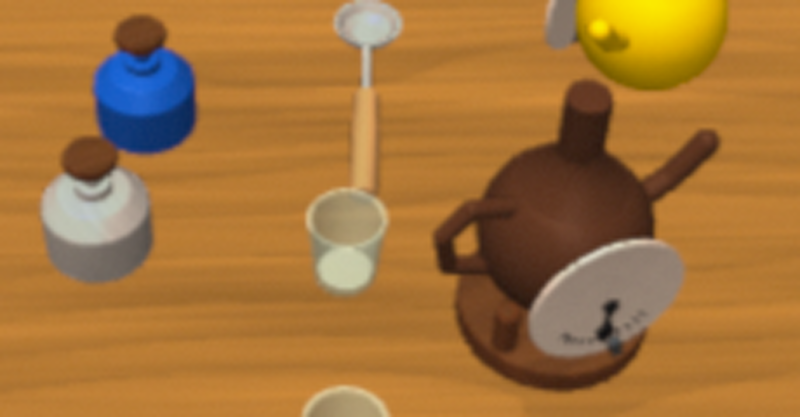

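The crop confirms both: the brown jebena on its rest with dial, pointer and mark (mark at about row 249, col 347; hub about 238, 346), and the steel timer with its head at scene (195, 196). Next I'll measure the poses.

```bash
cat > fit.py <<'E'
from h import *
from scipy.optimize import least_squares
a=cv2.imread("pics/a.png");b=cv2.imread("pics/b.png")
def big(m):
    n,l,s,c=cv2.connectedComponentsWithStats(m.astype(np.uint8)); k=1+np.argmax(s[1:,4]); return l==k,s[k],c[k]
def roi(im,r0,r1,c0,c1):
    m=np.zeros(im.shape[:2],bool); m[r0:r1,c0:c1]=1; return m
A=a.astype(int)
w=(A.min(2)>125)&roi(a,205,262,310,375)
m,s,c=big(w); print("dial",s,c)
cn=max(cv2.findContours(m.astype(np.uint8),0,1)[0],key=cv2.contourArea)
h=cv2.convexHull(cn); el=cv2.fitEllipse(h); print(el)
mm=np.zeros(a.shape[:2],np.uint8);cv2.fillConvexPoly(mm,h,1);mo=cv2.moments(mm,True)
obs=[mo["m10"]/mo["m00"],mo["m01"]/mo["m00"],mo["mu20"]/mo["m00"],mo["mu11"]/mo["m00"],mo["mu02"]/mo["m00"]]
obs=np.array(obs);
def J(p,q): # jebena local -> world
    x,y,t=p; c,s=np.cos(t),np.sin(t); q=np.asarray(q,float)
    return np.array([x+c*q[0]-s*q[1],y+s*q[0]+c*q[1],.03+q[2]])
th=np.linspace(0,2*np.pi,120,endpoint=False)
def dial(p):
    P=np.array([proj("scene",J(p,[.0605,.05*np.cos(t),.055+.05*np.sin(t)])) for t in th])[:,::-1]
    f=cv2.moments((P*1.).astype(np.float32).reshape(-1,1,2))
    return np.array([f["m10"]/f["m00"],f["m01"]/f["m00"],f["mu20"]/f["m00"],f["mu11"]/f["m00"],f["mu02"]/f["m00"]])
ns=np.array([176.,339.3]);nt=np.array([160.7,189.5])
sp_s=np.array([189.5,374.]);
wt=np.array([1,1,.1,.1,.1])
def res(p): return np.r_[(dial(p)-obs)*wt]
if __name__=="__main__":
    r=least_squares(res,[.65,.13,.3],x_scale=[.01,.01,.1]);p=r.x;print("p",p,r.fun.round(2),obs.round(1))
    for n,q in dict(necktop=[0,0,.172],neck=[0,0,.15],spout=[0,.096,.112],handle=[0,-.089,.09],belly=[0,0,.055],org=[0,0,-.03]).items():
        print(n,np.round(proj("scene",J(p,q)),1),np.round(proj("top",J(p,q)),1))
    for q in([195,195.6],[199.5,311]),([155.5,211],[244,301]): print("plunger",tri(*q),atz("scene",q[0],.087),atz("top",q[1],.087))
    print("cups",tri([227,268],[187,246.5]),atz("scene",[227.8,269],0),atz("scene",[283.5,267],0))
    C=np.vstack([cv2.resize(a[170:260,290:385],(0,0),fx=4,fy=4,interpolation=2)[:, :380],cv2.resize(b[135:190,150:245],(0,0),fx=4,fy=4,interpolation=2)[:,:380]])
    D=np.vstack([cv2.resize(a[185:240,170:265],(0,0),fx=4,fy=4,interpolation=2)[:, :380],cv2.resize(b[180:270,245:340],(0,0),fx=4,fy=4,interpolation=2)[:,:380]])
    cv2.imwrite("pics/d.png",np.hstack([C,D]))
E
python3 fit.py
```

```text
dial [324 219  37  21  89] [339.97752809 225.37078652]
((342.5847473144531, 230.5444793701172), (16.913545608520508, 41.136962890625), 62.78165817260742)Traceback (most recent call last):
  File "fit.py", line 29, in <module>
    r=least_squares(res,[.65,.13,.3],x_scale=[.01,.01,.1]);p=r.x;print("p",p,r.fun.round(2),obs.round(1))
    return func(*args, **kwargs)
    result = trf(vector_fun.fun, vector_fun.jac, x0, f0, J0, lb, ub, ftol, xtol,
                 gtol, max_nfev, x_scale, loss_function, tr_solver,
                 tr_options.copy(), verbose, callback=callback_wrapped)
    return trf_no_bounds(
        fun, jac, x0, f0, J0, ftol, xtol, gtol, max_nfev, x_scale,
        loss_function, tr_solver, tr_options, verbose, callback=callback)
    f_new = fun(x_new)
    self._update_fun()
    ~~~~~~~~~~~~~~~~^^
    self.f = self.fun_wrapped(xp_copy(self.x))
             ~~~~~~~~~~~~~~~~^^^^^^^^^^^^^^^^^
    return np.atleast_1d(self.fun(x))
                         ~~~~~~~~^^^
    return self.f(x, *self.args, **self.kwargs)
           ~~~~~~^^^^^^^^^^^^^^^^^^^^^^^^^^^^^^
  File "fit.py", line 27, in res
    def res(p): return np.r_[(dial(p)-obs)*wt]
                              ~~~~^^^
  File "fit.py", line 21, in dial
    P=np.array([proj("scene",J(p,[.0605,.05*np.cos(t),.055+.05*np.sin(t)])) for t in th])[:,::-1]
                ~~~~^^^^^^^^^^^^^^^^^^^^^^^^^^^^^^^^^^^^^^^^^^^^^^^^^^^^^^^
  File "h.py", line 15, in proj
    K,E=info(c); q=K@(E[:3,:3].T@(np.asarray(P)-E[:3,3])); return q[1]/q[2],q[0]/q[2]
        ~~~~^^^
  File "h.py", line 4, in info
    i=bot.camera_info(c); return np.array(i["intrinsics"]),np.array(i["extrinsics"])
ValueError: time passes only in moves, steps and waits
```

```bash
python3 - <<'E'
s=open("h.py").read()
s=s.replace("def info(c):\n    i=bot","import functools\n@functools.cache\ndef info(c):\n    i=bot");open("h.py","w").write(s)
f=open("fit.py").read()
f=f.replace("w=(A.min(2)>125)","w=(A.max(2)-A.min(2)<45)&(A.min(2)>80)");open("fit.py","w").write(f)
E
python3 fit.py
```

```text
dial [322 219  44  33 956] [343.2332636  234.74267782]
((343.2119445800781, 235.13482666015625), (26.881755828857422, 47.230342864990234), 61.21443557739258)
p [0.58723858 0.13714437 0.33423115] [-0.13  0.06 -0.37 -0.84  0.06] [343.2 235.1 121.7 -40.9  69.1]
necktop [175.8 336.5] [164.5 190.7]
neck [183.6 335.2] [166.1 192. ]
spout [184.8 373.4] [181.6 156. ]
handle [215.4 292.8] [158.3 229.6]
belly [214.9 329.7] [172.1 197. ]
org [239.5 325.4] [176.6 200.8]
plunger (array([ 0.51759   , -0.15239288,  0.08270504]), np.float64(0.000245950642321976)) [ 0.52168109 -0.15169893  0.087     ] [ 0.51724386 -0.15184657  0.087     ]
plunger (array([ 0.40586368, -0.12200173,  0.09936211]), np.float64(0.003080123877929128)) [ 0.39235572 -0.12161665  0.087     ] [ 0.40546015 -0.12516484  0.087     ]
cups (array([0.55707273, 0.00987699, 0.01278497]), np.float64(0.0033261753610101183)) [0.54890622 0.01126257 0.        ] [ 0.6987764  -0.00119307  0.        ]
```

View pics/d.png

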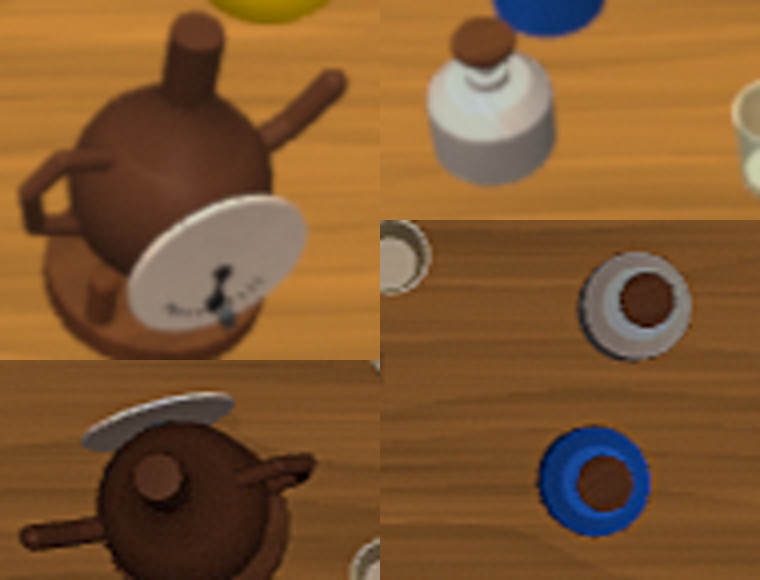

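The steel timer's head is at scene (195.5, 195.7) and top (200, 311.3). For the pot, the neck top is at scene (178, 339) and top (164, 190), and the spout tip at scene (190.5, 373.7) and top (179, 157.5). I'll fit these together.

```bash
cat > fit2.py <<'E'
from fit import *
O=[("scene",[178,339.2],[0,0,.172]),("top",[164.3,189.8],[0,0,.172]),("scene",[190.5,373.4],[0,.094,.112]),("top",[179.3,158.2],[0,.094,.112]),("top",[161.3,227],[0,-.087,.1])]
def res2(p): return np.r_[res(p)*[1,1,.5,.5,.5],np.concatenate([np.array(proj(c,J(p,q)))-o for c,o,q in O])]
p=least_squares(res2,[.59,.137,.3],x_scale=[.01,.01,.1]);print(p.x,p.fun.round(1));p=p.x
print("tri neck",tri([178,339.2],[164.3,189.8]),"spout",tri([190.5,373.7],[179.3,157.5]))
print("plunger",tri([195.5,195.7],[200,311.3]),atz("top",[200,311.3],.087))
s=bot.read_state()
from scipy.spatial.transform import Rotation as R
print(R.from_rotvec(s["tcp_rot"]).as_matrix().round(3).tolist())
E
python3 fit2.py
```

```text
dial [322 219  44  33 956] [343.2332636  234.74267782]
((343.2119445800781, 235.13482666015625), (26.881755828857422, 47.230342864990234), 61.21443557739258)
[0.58856058 0.13883071 0.27288254] [-0.8  1.   0.2 -0.2 -0.1 -1.8 -1.7 -0.4  0.2 -3.2  1.4 -0.8 -2.8 -1.9
  1.6]
tri neck (array([0.58869597, 0.14135113, 0.19703963]), np.float64(0.0029405753872097395)) spout (array([0.56277496, 0.22777742, 0.13169045]), np.float64(0.0022792735842883404))
plunger (array([ 0.51653128, -0.15299691,  0.08006196]), np.float64(0.001345635626238224)) [ 0.51597491 -0.15258926  0.087     ]
[[0.896, 0.444, 0.0], [0.444, -0.896, 0.0], [0.0, -0.0, -1.0]]
```

```bash
echo '[[[0.030,-0.052,0],0],[[0.030,-0.052,0],0],[[0.030,-0.052,0],0],[[0.030,-0.052,0],0],[[0.030,-0.052,0],0]]' | python3 -m jog 0 30; echo '[[[0.061,-0.012,0],0],[[0.061,-0.012,0],0],[[0.061,-0.012,0.02],0],[[0.061,-0.012,0.02],0],[[0,0,0.03],0]]' | python3 -m jog
```

```text
time: 3.02
tool_pos: [0.3185, -0.3035, 0.1977]
tcp_rot: [3.059, 0.715, 0.001]
wrist_force: [0.4, 0.5, 0.6]
width: 0.003
grip_force: 0.0
time: 3.65
tool_pos: [0.516, -0.1549, 0.1301]
tcp_rot: [3.056, 0.723, 0.007]
wrist_force: [-0.7, -0.5, 0.2]
width: 0.001
grip_force: 0.0
```

```bash
echo '[[[0.002,-0.002,0.02],0],[[0,0,0.018],0],[[0,0,0.008],0],[[0,0,0.005],0],[[0,0,0],0]]' | python3 -m jog; echo '[[[0,0,0.002],0],[[0,0,0.002],0],[[0,0,0],0]]' | python3 -m jog
```

```text
time: 4.28
tool_pos: [0.5127, -0.155, 0.0786]
tcp_rot: [3.059, 0.715, 0.001]
wrist_force: [-0.1, 0.3, -0.7]
width: -0.004
grip_force: 0.0
time: 4.65
tool_pos: [0.5126, -0.1546, 0.0744]
tcp_rot: [3.059, 0.716, 0.0]
wrist_force: [-0.1, 0.0, -0.6]
width: 0.002
grip_force: 0.0
```

Run:
```python
from h import *
a=save("scene","e1");b=save("top","e2")
z=lambda im,r,c:cv2.resize(im[r:r+75,c:c+95],(380,300),interpolation=2)
cv2.imwrite("pics/e.png",np.hstack([z(a,165,150),z(b,170,260)])[...,::-1])
s=bot.read_state();print(s["time"],s["tool_pos"],s["wrist_force"])
```

```text
4.75 [ 0.51265578 -0.15462567  0.07439432] [ 0.19700024  0.18337695 -0.7891675 ]
```

View pics/e.png

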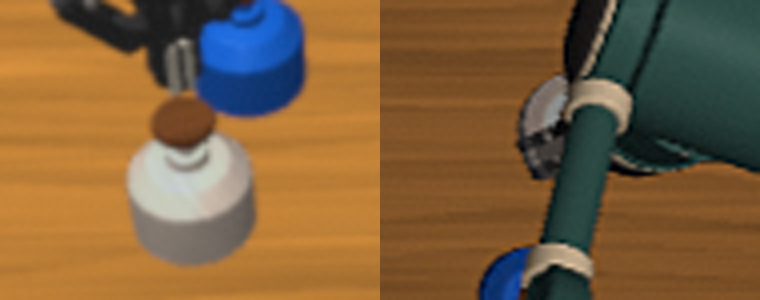

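Run:
```python
from h import *
P=[.5127,-.1546,.0744]
print(proj("scene",P),proj("top",P))
for P in([.4,-.1,.09],[.5,-.15,.1],[.517,-.153,.087]):print(P,proj("scene",P),proj("top",P))
print(atz("scene",[187,194.5],.0744),atz("top",[212,301],.0744),tri([187,194.5],[212.5,301]))
print(atz("scene",[225,197.5],0.),atz("top",[203.5,306.5],0.),atz("scene",[215.5,198],0))
```

```text
(np.float64(195.9741829676378), np.float64(194.97987679809432)) (np.float64(201.66321706529627), np.float64(311.3370062660037))
[0.4, -0.1, 0.09] (np.float64(156.5341546384581), np.float64(219.92241841817724)) (np.float64(246.25075582555826), np.float64(291.1128269467918))
[0.5, -0.15, 0.1] (np.float64(183.86048032742576), np.float64(196.38364777983097)) (np.float64(205.97261816411967), np.float64(311.16553809612486))
[0.517, -0.153, 0.087] (np.float64(193.47575684538393), np.float64(195.119481613293)) (np.float64(199.59619036258405), np.float64(311.45618903793195))
[ 0.48454362 -0.15716985  0.0744    ] [ 0.48623218 -0.12777224  0.0744    ] (array([ 0.48519181, -0.14261182,  0.07325117]), np.float64(0.02915864201631078))
[ 0.53508186 -0.1539069   0.        ] [ 0.51322761 -0.15291595  0.        ] [ 0.50600667 -0.15415579  0.        ]
```

Run:
```python
from h import *
a=cv2.imread("pics/e1.png");b=cv2.imread("pics/e2.png")
z=lambda im,r,c:cv2.resize(im[r:r+150,c:c+100],(400,600),interpolation=2)
cv2.imwrite("pics/f.png",np.hstack([z(a,90,150),z(b,130,260)]))
```

```text
(no output)
```

View pics/f.png

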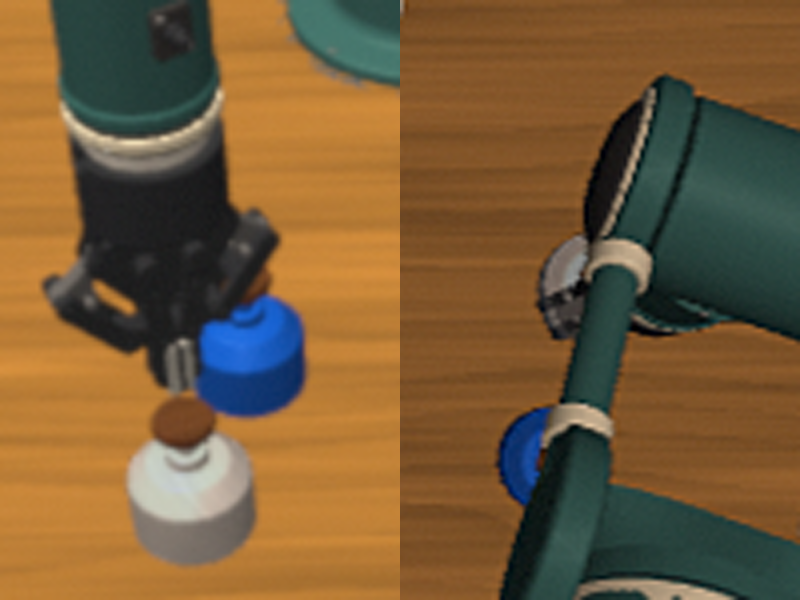

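The shut fingertip ends at scene (187.5, 195), above the head at (195.5, 196), and there is no contact force. The tip is still above the head, so I'll go down in small steps and watch the force.

```bash
echo '[[[0,0,0.004],0],[[0,0,0.004],0],[[0,0,0.002],0],[[0,0,0],0]]' | python3 -m jog
python3 - <<'E'
from h import *
print(bot.read_state()["wrist_force"])
bot.read_camera("scene")
for t in("plunger_top","plunger"): print([(np.round(r.get("pixel",r["box"] if "box" in r else 0),1),round(r["conf"],2)) for r in (bot.spot_point if t=="plunger_top" else bot.search_frame)("scene",t)])
E
```

```text
time: 5.25
tool_pos: [0.5123, -0.1545, 0.0639]
tcp_rot: [-3.058, -0.716, 0.001]
wrist_force: [0.8, 0.0, 0.1]
width: 0.001
grip_force: 0.0
[0.76985319 0.02764196 0.06936916]
[(array([194. , 195.7]), 0.51), (array([228. , 265.9]), 0.42)]
[(array([260.5, 203.7, 279.6, 237.2]), 0.58)]
```

Run:
```python
from h import *
a=save("scene","g1");b=save("top","g2")
z=lambda im,r,c:cv2.resize(im[r:r+75,c:c+50],(400,600),interpolation=2)
cv2.imwrite("pics/g.png",np.hstack([z(a,165,170),z(b,165,285)])[...,::-1])
```

```text
(no output)
```

View pics/g.png

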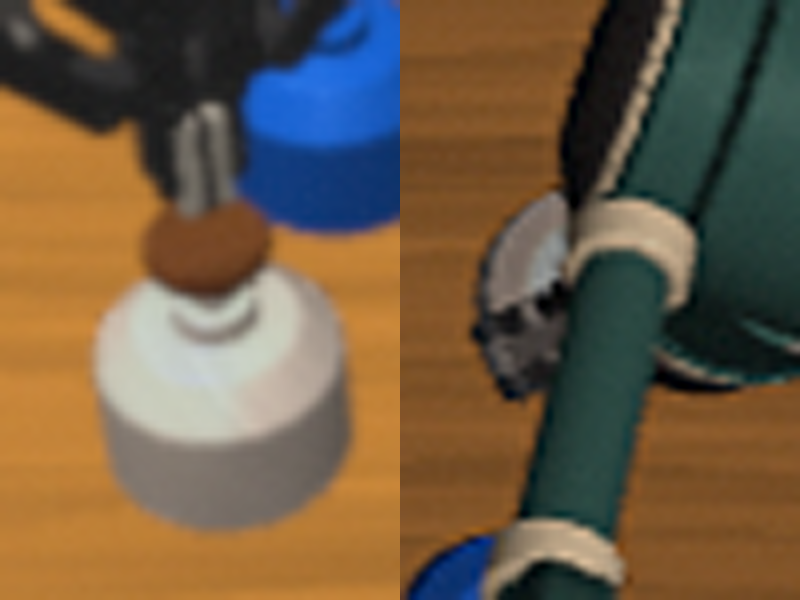

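The tip now just overlaps the head's far edge in front of it (scene row 192), so it is over the head and nearly touching. I'll continue down.

```bash
echo '[[[0,0,0.004],0],[[0,0,0.002],0],[[0,0,0],0]]' | python3 -m jog;echo '[[[0,0,0.003],0],[[0,0,0.002],0],[[0,0,0],0]]' | python3 -m jog
```

```text
time: 5.88
tool_pos: [0.5123, -0.1545, 0.0579]
tcp_rot: [-3.059, -0.716, 0.001]
wrist_force: [0.1, 0.5, 0.5]
width: -0.003
grip_force: 0.0
time: 6.25
tool_pos: [0.5125, -0.1546, 0.0532]
tcp_rot: [-3.059, -0.716, 0.0]
wrist_force: [-0.0, 0.4, 1.3]
width: 0.003
grip_force: 0.5
```

```bash
echo '[[[0,0,0.002],0],[[0,0,0],0]]' | python3 -m jog;echo '[[[0,0,0.002],0],[[0,0,0],0]]' | python3 -m jog; echo '[[[0,0,0.002],0],[[0,0,0],0]]' | python3 -m jog
```

```text
time: 6.5
tool_pos: [0.5127, -0.1546, 0.0514]
tcp_rot: [3.059, 0.716, 0.0]
wrist_force: [0.0, -0.6, 1.7]
width: 0.001
grip_force: 0.9
time: 6.75
tool_pos: [0.5128, -0.1546, 0.0494]
tcp_rot: [3.059, 0.716, 0.0]
wrist_force: [-1.5, -0.0, 2.8]
width: 0.001
grip_force: 1.3
time: 7.0
tool_pos: [0.5128, -0.1547, 0.0474]
tcp_rot: [3.059, 0.716, 0.0]
wrist_force: [0.2, 0.2, 4.0]
width: -0.002
grip_force: 1.7
```

```bash
echo '[[[0,0,0.002],0],[[0,0,0.002],0],[[0,0,0],0]]' | python3 -m jog; echo '[[[0,0,0.001],0],[[0,0,0],0]]' | python3 -m jog; echo '[[[0,0,0.001],0],[[0,0,0],0]]' | python3 -m jog
```

```text
time: 7.38
tool_pos: [0.5127, -0.1547, 0.0433]
tcp_rot: [3.059, 0.716, 0.0]
wrist_force: [-0.7, 1.0, 4.4]
width: 0.001
grip_force: 2.5
time: 7.62
tool_pos: [0.5128, -0.1547, 0.0425]
tcp_rot: [3.059, 0.716, 0.0]
wrist_force: [-1.3, 0.0, 5.9]
width: 0.004
grip_force: 2.6
time: 7.88
tool_pos: [0.5128, -0.1547, 0.0416]
tcp_rot: [3.059, 0.716, 0.0]
wrist_force: [-1.3, 0.2, 6.2]
width: -0.003
grip_force: 2.8
```

Run:
```python
from h import *
a=save("scene","i1")
z=lambda im,r,c:cv2.resize(im[r:r+75,c:c+50],(400,600),interpolation=2)
cv2.imwrite("pics/i.png",z(a,165,170)[...,::-1])
```

```text
(no output)
```

View pics/i.png

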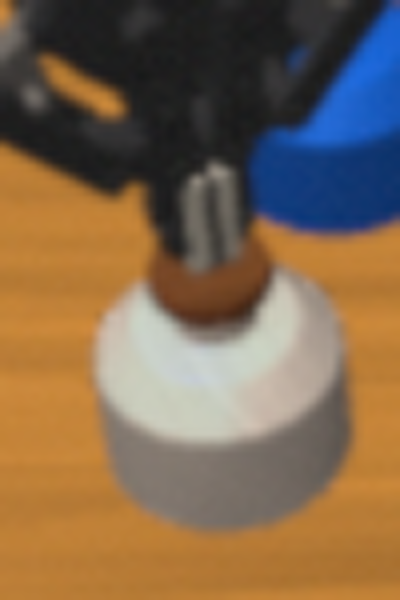

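```bash
echo '[[[0,0,0.001],0],[[0,0,0.001],0],[[0,0,0],0]]' | python3 -m jog; echo '[[[0,0,0.001],0],[[0,0,0],0]]' | python3 -m jog
```

```text
time: 8.3
tool_pos: [0.5129, -0.1547, 0.0412]
tcp_rot: [3.059, 0.716, 0.0]
wrist_force: [-5.1, 1.5, 16.5]
width: -0.001
grip_force: 7.7
time: 8.55
tool_pos: [0.5129, -0.1548, 0.041]
tcp_rot: [3.059, 0.716, -0.0]
wrist_force: [-7.3, 2.4, 20.5]
width: 0.003
grip_force: 10.5
```

The stop is reached (20 N, plunger down). Contact started at a reported z of about 0.054, so the true tip sits about 34 mm above the reported TCP; I'll carry that offset. Next I'll retract, open and go over the neck.

```bash
echo '[[[0,0,-0.055],0],[[0,0,-0.058],0],[[0,0,-0.058],0]]' | python3 -m jog 1.0 30; echo '[[[0.040,-0.046,0],0],[[0.040,-0.046,0],0],[[0.040,-0.046,0],0],[[0.040,-0.046,0],0],[[0.040,-0.046,0],0]]' | python3 -m jog; echo '[[[0,0,0],0.18],[[0,0,0],0]]' | python3 -m jog
python3 - <<'E'
from h import *
from scipy.spatial.transform import Rotation as R
s=bot.read_state();print(s["tool_pos"],R.from_rotvec(s["tcp_rot"]).as_matrix().round(3).tolist())
a=save("scene","j1");b=save("top","j2")
z=lambda im,r,c:cv2.resize(im[r:r+150,c:c+100],(400,600),interpolation=2)
cv2.imwrite("pics/j.png",np.hstack([z(a,110,285),z(b,90,140)])[...,::-1])
E
```

```text
time: 8.93
tool_pos: [0.5119, -0.1544, 0.21]
tcp_rot: [-3.058, -0.716, 0.002]
wrist_force: [1.5, -1.0, -0.4]
width: 0.641
grip_force: 0.0
time: 9.55
tool_pos: [0.5897, 0.1421, 0.2084]
tcp_rot: [3.059, 0.716, -0.001]
wrist_force: [0.6, -1.2, 0.5]
width: 0.999
grip_force: 0.0
time: 9.8
tool_pos: [0.5892, 0.141, 0.208]
tcp_rot: [3.11, 0.443, -0.003]
wrist_force: [-0.4, -0.2, -1.2]
width: 1.004
grip_force: 0.0
[0.58923078 0.14101455 0.20804705] [[0.96, 0.279, -0.002], [0.279, -0.96, -0.001], [-0.002, 0.0, -1.0]]
```

View pics/j.png

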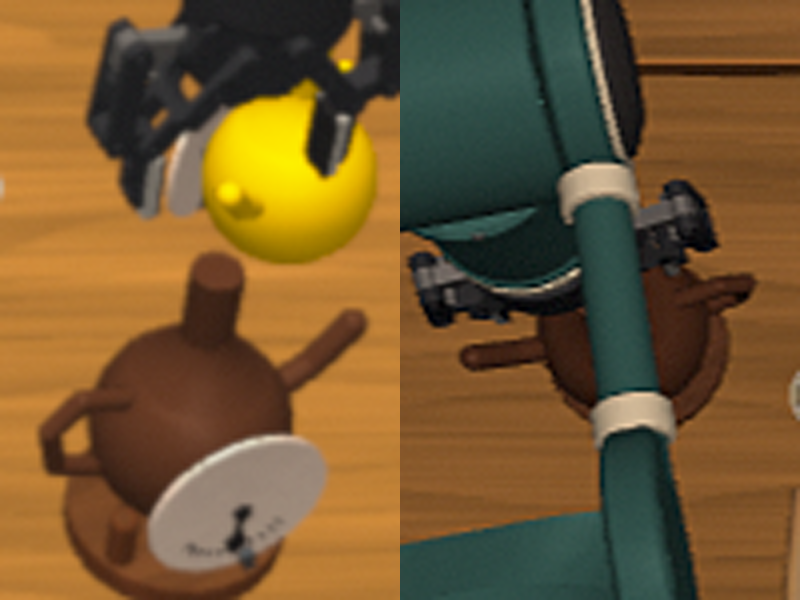

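The open fingers straddle the neck in line with the spout: tips at scene (164, 322) and (152, 367), neck top at (174, 339). I'll measure the mark angle numerically, then lower.

```bash
cat > mk.py <<'E'
from h import *
import sys
P0=np.array([.5886,.140]);YAW=.283
def world(q,tilt):
    # jebena-local (about belly centre) rotated by tilt about +x (towards +y) : z->y
    q=np.asarray(q,float);ct,st=np.cos(tilt),np.sin(tilt)
    x,y,z=q[0],q[1]*ct+q[2]*st,-q[1]*st+q[2]*ct
    c,s=np.cos(YAW),np.sin(YAW)
    return np.array([P0[0]+c*x-s*y,P0[1]+s*x+c*y,.085+z])
def rectify(im,tilt=0,X=.061,off=(0,0),S=4):
    # dial image, S px/mm, 120mm square, y right, z up
    q=[(X,-.06,.06),(X,.06,.06),(X,.06,-.06),(X,-.06,-.06)]
    src=np.float32([np.array(proj("scene",world(k,tilt)))[::-1]+off for k in q])
    n=120*S;dst=np.float32([(0,0),(n,0),(n,n),(0,n)])
    return cv2.warpPerspective(im,cv2.getPerspectiveTransform(src,dst),(n,n),flags=2)
E
cat > mark0.py <<'E'
from mk import *
a=cv2.imread("pics/a.png"); A=a.astype(int)
w=((A.max(2)-A.min(2)<45)&(A.min(2)>80)); w[:205]=0;w[262:]=0;w[:,:310]=0;w[:,375:]=0
print(np.round(proj("scene",world([.061,0,0],0)),2),"obs row 235.1 col 343.2")
for r in range(240,256): print(r,[ "%d,%d,%d"%tuple(A[r,c,::-1]) for c in range(338,354)])
E
python3 mark0.py; echo '[[[0,0,0.03],0],[[0,0,0.03],0],[[0,0,0.02],0],[[0,0,0],0]]' | python3 -m jog
```

```text
[236.68 343.5 ] obs row 235.1 col 343.2
240 ['149,130,115', '148,130,115', '147,128,114', '148,130,116', '144,126,112', '121,106,94', '72,63,57', '58,50,45', '110,97,86', '138,121,108', '148,129,114', '147,130,115', '148,130,114', '147,128,113', '145,127,113', '131,115,102']
241 ['148,129,114', '148,129,114', '147,129,114', '149,131,117', '145,127,112', '118,103,91', '71,63,56', '87,77,68', '131,115,102', '147,129,115', '149,130,116', '149,131,116', '148,131,116', '136,120,107', '124,109,98', '131,114,102']
242 ['148,128,115', '148,130,115', '148,130,115', '147,130,114', '142,125,111', '105,92,82', '56,50,45', '83,73,66', '130,115,101', '148,130,116', '151,133,117', '149,132,116', '146,129,114', '143,126,113', '127,112,100', '126,111,99']
243 ['148,129,114', '148,129,114', '148,130,116', '144,127,113', '123,109,95', '77,67,61', '37,33,32', '57,51,47', '121,107,96', '146,128,113', '148,130,114', '131,115,102', '117,104,92', '135,119,106', '142,126,111', '142,124,110']
244 ['147,129,114', '147,129,115', '145,127,113', '123,109,96', '84,74,67', '48,43,41', '26,25,25', '36,31,30', '91,79
[... 1903 characters left out ...]
', '119,71,37', '117,71,37', '112,67,35', '101,60,33', '92,53,31', '82,46,24', '70,39,18', '72,40,18', '104,66,30', '147,98,41', '173,115,48']
254 ['115,69,36', '117,71,36', '119,71,37', '119,70,37', '117,69,34', '115,68,36', '112,66,32', '106,62,31', '91,52,26', '75,42,22', '70,39,21', '71,41,21', '103,64,29', '149,98,43', '174,117,48', '181,123,53']
255 ['117,70,36', '117,70,37', '118,72,39', '114,67,34', '109,64,31', '99,57,27', '90,51,26', '82,45,24', '74,40,22', '68,36,21', '71,41,23', '93,57,25', '142,94,41', '172,116,50', '178,120,50', '181,122,53']
time: 10.4
tool_pos: [0.5881, 0.1392, 0.1272]
tcp_rot: [3.111, 0.438, -0.007]
wrist_force: [-0.4, 0.2, -0.4]
width: 0.998
grip_force: 0.0
```

```bash
python3 - <<'E'
from mk import *
pol=lambda X,r,t:np.array(proj("scene",world([X,r*np.sin(t),-r*np.cos(t)],0)))
for X in(.061,.066):
    print("tip",pol(X,.034,0).round(1),"c",pol(X,0,0).round(1))
    for t in(.15,.2,.25,.3,.35,.4): print(t,(pol(X,.046,t)-pol(X,.034,0)).round(2),"obs 2.5,3.4")
E
echo '[[[0,0,0],0],[[0,0,0],0],[[0,0,0],0],[[0,0,0],0]]' | python3 -m jog 0.2 25; echo '[[[0,0,0],0],[[0,0,0],0]]' | python3 -m jog
```

```text
tip [246.8 341.3] c [236.7 343.5]
0.15 [2.48 2.22] obs 2.5,3.4
0.2 [2.1  3.21] obs 2.5,3.4
0.25 [1.69 4.2 ] obs 2.5,3.4
0.3 [1.25 5.19] obs 2.5,3.4
0.35 [0.78 6.16] obs 2.5,3.4
0.4 [0.29 7.13] obs 2.5,3.4
tip [248.6 342.3] c [238.5 344.6]
0.15 [2.47 2.22] obs 2.5,3.4
0.2 [2.09 3.22] obs 2.5,3.4
0.25 [1.68 4.21] obs 2.5,3.4
0.3 [1.24 5.19] obs 2.5,3.4
0.35 [0.77 6.17] obs 2.5,3.4
0.4 [0.27 7.14] obs 2.5,3.4
time: 10.9
tool_pos: [0.5905, 0.1409, 0.1304]
tcp_rot: [-3.11, -0.438, -0.003]
wrist_force: [0.4, 0.9, 1.9]
width: 0.322
grip_force: 25.5
time: 11.15
tool_pos: [0.5905, 0.1408, 0.1303]
tcp_rot: [-3.11, -0.438, -0.003]
wrist_force: [-0.9, 2.4, 4.8]
width: 0.323
grip_force: 25.9
```

Gripped: width 0.32 is about 27 mm. The mark is at roughly 0.2 to 0.25 rad. First I'll rock to about 0.15.

```bash
echo '[[[0,-0.004,0],0],[[0,-0.004,0],0],[[0,-0.004,0.001],0],[[0,-0.002,0],0],[[0,0,0],0]]' | python3 -m jog - 20;  python3 - <<'E'
from h import *
a=save("scene","k1")
s=bot.read_state();print(s["time"],s["tool_pos"],s["wrist_force"],s["torque"],s["grip_force"],s["width"])
bot.read_camera("scene")
for t in("pointer_tip","mark_mid","neck"): print(t,[(np.round(r["pixel"],1),round(r["conf"],2)) for r in bot.spot_point("scene",t)])
A=a.astype(int)
print("R values"); 
for r in range(226,258): print(r," ".join("%3d"%A[r,c,0] for c in range(326,362)))
E
```

```text
time: 11.78
tool_pos: [0.5888, 0.1472, 0.1315]
tcp_rot: [3.098, 0.439, 0.007]
wrist_force: [1.4, -17.0, 14.2]
width: 0.321
grip_force: 35.6
11.825 [0.5888259  0.14711773 0.13147226] [  0.49788275 -16.7618547   14.27522215] [-3.9018763  -0.33954175 -0.23061183] 35.502136051654816 0.32055164692962446
pointer_tip [(array([243.8, 342.9]), 0.62)]
mark_mid []
neck [(array([179.5, 341.9]), 0.97)]
R values
226  87  86  87  86  87  90 112 154 208 218 195 176 162 154 152 151 152 152 152 153 153 152 154 154 153 153 153 152 154 154 155 155 153 156 155 157
227  84  82  85  84  91 131 198 223 220 192 165 156 153 153 154 153 152 153 153 152 152 152 154 153 153 154 153 154 155 156 157 156 156 156 156 155
228  82  82  83  94 134 200 220 204 181 165 154 153 154 153 153 152 152 150 151 152 152 152 152 152 153 154 153 154 156 155 156 157 156 157 155 156
229  79  79  94 147 206 220 196 169 158 154 154 153 153 154 153 152 151 151 152 152 153 151 151 153 154 154 154 153 155 156 156 156 157 155 157 155
230  75  89 148 212 222 197 166 156 153 154 153 155 155 154 154 153 153 153 153 153 151 151 153 154 153 15
[... 3337 characters left out ...]
 119 117 118 120 124 126 126 126 126 126 120 113 103  89  76  78 111 157 184 191 191 193 191 190 191 191 191
254 116 117 118 118 119 118 117 116 116 117 118 120 123 125 125 126 124 123 119 113  97  80  74  76 110 157 185 192 194 193 193 193 194 193 193 192
255 120 119 119 116 118 114 115 116 117 120 123 124 125 124 126 122 116 106  95  90  79  73  74  98 150 182 190 192 192 189 191 190 190 189 190 190
256 116 115 114 114 114 114 114 118 121 123 124 123 120 117 112 102  91  82  75  72  70  77 109 152 181 188 190 190 190 191 191 189 191 192 191 191
257  98 101 105 103 103 106 108 112 114 111 105 101  97  92  88  83  76  73  73  76  83 111 153 180 187 188 188 187 188 188 186 187 185 186 186 185
```

It only moved 7 mm of the commanded 14: the parallel pads and a 14 N downward press resist the rocking. I'll ease the grip slightly, take out the downward push and push again.

```bash
echo '[[[0,0,-0.002],0],[[0,0,0],0]]' | python3 -m jog 0.42 20; echo '[[[0,-0.004,0],0],[[0,-0.004,0],0],[[0,0,0],0]]' | python3 -m jog
python3 - <<'E'
from h import *
a=save("scene","l1")
s=bot.read_state();print(s["time"],s["tool_pos"],s["wrist_force"],s["grip_force"],s["width"])
A=a.astype(int)
for r in range(232,254): print(r," ".join("%3d"%A[r,c,0] for c in range(334,360)))
print("neck",[(np.round(r["pixel"],1),round(r["conf"],2)) for r in bot.spot_point("scene","neck")])
E
```

```text
time: 12.28
tool_pos: [0.5855, 0.153, 0.1299]
tcp_rot: [3.11, 0.438, -0.002]
wrist_force: [0.0, -2.2, 0.4]
width: 0.42
grip_force: 0.9
time: 12.65
tool_pos: [0.583, 0.1621, 0.1296]
tcp_rot: [-3.11, -0.439, 0.002]
wrist_force: [-0.6, -1.3, -0.2]
width: 0.42
grip_force: 0.6
12.7 [0.58315389 0.16196806 0.12968635] [-0.60829905 -1.43734159  0.10318861] 0.5260617099702358 0.4187102511296056
232 162 162 161 162 162 163 163 162 160 155 134 108  97 112 145 162 162 165 163 163 163 162 163 163 164 163
233 163 162 162 161 162 161 162 162 159 128  86  52  42  68 136 160 163 163 165 165 164 164 163 163 164 164
234 164 162 164 163 162 163 163 163 158 113  53  25  24  60 134 160 163 164 164 163 166 165 164 163 165 163
235 162 164 165 163 164 164 163 163 159 123  64  31  52  98 145 160 163 165 165 165 165 164 163 166 165 164
236 164 164 163 163 163 163 162 163 163 149  95  60 114 145 158 163 163 164 165 163 164 163 163 164 165 165
237 166 164 164 163 162 163 163 164 164 145  95  72 134 159 163 163 164 164 163 160 162 164 164 165 165 165
238 165 163 163 162 163 163 164 164 161 130  78  98 144 162 165
[... 1001 characters left out ...]
174 179 180 179
248 162 163 162 162 160 156 152 147 117  74  55  56  77 104 116 120 123 122 114  98 122 160 176 177 177 177
249 140 140 137 137 135 131 127 122 111  81  58  57  80 111 122 125 126 121  98  88 148 180 185 184 186 186
250 125 123 120 117 116 116 116 115 113  97  83  82 104 120 127 125 118 101  83 110 165 188 190 189 190 188
251 117 114 114 114 113 114 116 120 121 119 115 115 120 123 124 116  99  81  84 145 181 188 189 188 187 188
252 116 116 117 115 118 120 121 125 125 124 125 124 123 122 114  96  79  77 112 167 189 192 191 191 191 190
253 117 117 116 117 119 123 125 125 126 124 126 124 116 103  89  77  78 111 156 183 191 192 191 192 191 191
neck [(array([178.4, 343.5]), 0.56)]
```

```bash
cat > el.py <<'E'
from mk import *
def dial(f):
    a=cv2.imread(f"pics/{f}.png");A=a.astype(int)
    w=((A.max(2)-A.min(2)<45)&(A.min(2)>80)).astype(np.uint8); w[:200]=0;w[265:]=0;w[:,:305]=0;w[:,385:]=0
    n,l,s,c=cv2.connectedComponentsWithStats(w);k=1+np.argmax(s[1:,4])
    h=cv2.convexHull(max(cv2.findContours((l==k).astype(np.uint8),0,1)[0],key=cv2.contourArea))
    return cv2.fitEllipse(h),s[k]
if __name__=="__main__":
    for f in("a","k1","l1"): print(f,dial(f))
    z=lambda im,r,c:cv2.resize(im[r:r+100,c:c+100],(400,400),interpolation=2)
    cv2.imwrite("pics/m.png",np.hstack([z(cv2.imread("pics/k1.png"),160,290),z(cv2.imread("pics/l1.png"),160,290)]))
    for P in(world([.061,0,0],0),world([.061,0,0],0)+[0,0,.01],world([.061,0,0],0)-[.01,0,0]): print(np.round(proj("scene",P),1))
E
python3 el.py
```

```text
a (((343.2119445800781, 235.13482666015625), (26.881755828857422, 47.230342864990234), 61.21443557739258), array([322, 219,  44,  33, 956], dtype=int32))
k1 (((344.09490966796875, 234.39495849609375), (26.959115982055664, 47.6871337890625), 60.76535415649414), array([323, 218,  44,  34, 963], dtype=int32))
l1 (((343.763916015625, 231.03436279296875), (30.042531967163086, 47.93768310546875), 64.34656524658203), array([ 322,  214,   45,   35, 1071], dtype=int32))
[236.7 343.5]
[233.6 344.2]
[232.9 342.7]
```

View pics/m.png

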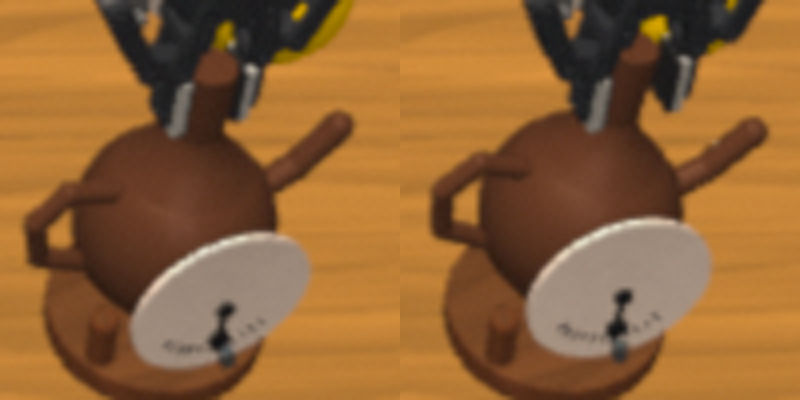

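In m.png, the left panel (before easing) shows the pot almost upright. The right panel shows it rocked towards the spout, but the belly is about 3 px higher (crop top edge at row 112 against 125). I'll check from the top camera whether it lifted or shifted.

Run:
```python
from h import *
n=save("top","n2")
b=cv2.imread("pics/b.png");j=cv2.imread("pics/j2.png");n=n[...,::-1].copy()
def dial(im):
    A=im.astype(int);w=((A.max(2)-A.min(2)<45)&(A.min(2)>70)).astype(np.uint8);w[:138]=0;w[164:]=0;w[:,:165]=0;w[:,215:]=0
    k,l,s,c=cv2.connectedComponentsWithStats(w);return sorted([(s[i].tolist(),c[i].round(1).tolist()) for i in range(1,k) if s[i,4]>15],key=lambda v:-v[0][4])[:3]
for nm,im in(("b",b),("j",j),("n",n)): print(nm,dial(im))
for nm,im in(("b",b),("n",n)):
  print(nm)
  for r in range(138,166,1): print(r," ".join("%3d"%im[r,c,2] for c in range(166,214,2)))
for t in("belly","jebena","rest"): print(t,[(np.round(r["pixel"],1),round(r["conf"],2)) for r in bot.spot_point("top",t)])
# patch shifts for spout & handle
for nm,(r0,r1,c0,c1) in dict(spout=(172,188,150,176),handle=(152,172,208,232)).items():
    t=b[r0:r1,c0:c1];s=n[r0-8:r1+8,c0-8:c1+8];m=cv2.matchTemplate(s,t,cv2.TM_CCOEFF_NORMED);_,v,_,l=cv2.minMaxLoc(m);print(nm,v,l[1]-8,l[0]-8)
```

```text
b [([171, 143, 37, 12, 60], [188.4, 146.5])]
j [([193, 138, 15, 9, 54], [201.0, 142.1]), ([180, 138, 4, 8, 17], [181.6, 141.1])]
n [([185, 138, 23, 20, 105], [195.1, 150.5]), ([174, 145, 4, 13, 25], [175.0, 151.5])]
b
138 120 122 122 119 121 119 118 120 119 119 118 117 118 118 117 115 116 117 115 116 115 113 116 114
139 122 122 121 122 120 121 118 118 118 117 117 116 114 113 115 116 113 113 112 113 112 112 111 113
140 122 123 126 125 126 125 125 124 126 126 125 126 128 123 125 123 125 124 123 122 121 122 121 120
141 125 127 127 127 126 125 125 126 127 125 125 125 127 127 126 125 125 123 126 125 125 124 125 125
142 120 121 122 122 120 122 121 119 120 120 121 122 119 120 120 120 118 117 118 119 123 123 124 125
143 124 125 125 125 125 124 124 123 125 123 124 123 121 120 120 141 158 178 186 163 140 127 126 126
144 128 126 128 128 128 126 128 129 127 127 124 122 132 156 184 176 124 115 100  98 117 117 123 122
145 123 123 123 123 124 123 122 121 121 118 121 156 181 143  86  70  70  71  68  70  71 100 121 123
146 120 119 119 118 120 116 118 116 114 146 184 144  87  69  68  69  69  70  73  7
[... 4164 characters left out ...]
 43  38  23  21  23  35  55  88  15  28  25  46  71  80
161  19  22  18  17  16  17  30  40  45  44  44  39  27  16  33  34  54 105   9   7  54  53  53  83
162  22  13  19  21  20  18  29  39  42  44  45  40  28  17  36  35  33  24   4  21  62  56  41  63
163  19  16  19  18  21  19  28  39  44  46  43  40  29  36  36  37  14  13  12  52  62  56  48  24
164  12  16  18  19  17  19  26  36  42  44  48  42  29  36  35  13   9   7  24  70  65  58  51  35
165  13  19  20  23  16  15  25  38  41  45  47  39  30  25  11  36   9  16  55  71  65  62  48  51
belly [(array([174., 192.]), 0.73)]
jebena []
rest [(array([177. , 197.9]), 0.76)]
spout 0.49031028151512146 1 -4
handle 0.7549237012863159 4 -1
```

The spout, the handle and the dial's top edge all moved back about 6–8 mm, so the pot pitched backwards while the loose grip didn't constrain it in x. I'll open, turn the gripper 90° and close along the jebena's x. That pins forward/backward tilt and leaves the sideways rocking free.

```bash
echo '[[[0,0,0],0],[[0,0,0],0],[[0,0,-0.005],0]]' | python3 -m jog 1.0
python3 - <<'E'
from h import *
a=save("scene","o1")
s=bot.read_state();print(s["time"],s["tool_pos"],s["q"],s["wrist_force"],s["width"])
from el import dial
print(dial("o1"))
A=a.astype(int)
for r in range(230,254,1): print(r," ".join("%3d"%A[r,c,0] for c in range(336,356)))
for t in("neck","pointer_tip","jebena"): print(t,[(np.round(r["pixel"],1),round(r["conf"],2)) for r in bot.spot_point("scene",t)])
E
```

```text
time: 13.32
tool_pos: [0.5833, 0.1614, 0.1351]
tcp_rot: [-3.111, -0.438, 0.002]
wrist_force: [-0.7, 0.3, -0.6]
width: 0.996
grip_force: 0.0
13.375 [0.58401417 0.16166287 0.13628059] [2.28725482e-01 1.79375360e-01 1.82258822e+00 3.90602083e-04
 1.13880283e+00 1.51970133e+00] [ 0.38060617 -0.68276368  1.52201959] 0.9978787615862723
(((341.38970947265625, 236.57395935058594), (25.366933822631836, 47.65790939331055), 67.37097930908203), array([319, 222,  46,  30, 907], dtype=int32))
230 150 149 149 149 148 150 149 150 150 153 152 150 152 151 151 152 151 153 153 154
231 149 150 151 149 149 149 149 150 151 149 150 151 152 151 153 152 152 154 153 155
232 151 151 150 149 149 150 149 149 149 149 150 152 151 151 151 152 152 152 155 154
233 151 150 149 150 150 150 149 149 149 150 151 151 152 152 152 152 155 154 154 154
234 152 151 151 151 151 151 150 150 149 150 150 151 151 151 153 154 152 153 152 155
235 150 152 152 152 152 151 150 151 151 152 152 152 153 155 154 154 153 153 152 154
236 152 153 153 152 152 151 152 150 149 150 152 153 154 155 154 155 153 154 154 155
237 153 154 152 151 152 150 
[... 849 characters left out ...]
01 120 137 150 151 145 136 129 122 111 104 147
248 141 126 121  98  63  75  80  83  85  96 113 131 134 131 126 125 115  98 120 162
249 152 147 148 144 138 136 123  92  76  71  86 115 125 126 126 119  98  92 148 181
250 155 155 154 154 152 146 133  95  61  56  75 111 126 126 119 101  83 110 166 188
251 148 143 142 136 134 130 127 101  66  55  74 110 123 116 100  79  84 145 180 189
252 127 124 126 125 122 126 125 116  95  84 101 117 114  97  79  77 112 166 189 192
253 119 118 120 124 125 125 125 125 120 113 112 103  90  78  79 111 157 185 192 191
neck [(array([186. , 339.1]), 0.8)]
pointer_tip [(array([247.9, 338.6]), 0.41)]
jebena [(array([231. , 327.5]), 0.57), (array([168.8, 348.7]), 0.57)]
```

The pot settled back near upright with a small yaw change. I'll recentre over the neck and turn the gripper 90°.

```bash
echo '[[[0,0.022,-0.01],0],[[0,0,0],-0.175],[[0,0,0],-0.175],[[0,0,0],-0.175],[[0,0,0],-0.175]]' | python3 -m jog; echo '[[[0,0,0],-0.175],[[0,0,0],-0.175],[[0,0,0],-0.175],[[0,0,0],-0.175],[[0,0,0],-0.175]]' | python3 -m jog
python3 - <<'E'
from h import *
from scipy.spatial.transform import Rotation as R
a=save("scene","p1");t=save("top","p2")
s=bot.read_state();print(s["time"],s["tool_pos"],R.from_rotvec(s["tcp_rot"]).as_matrix().round(3)[:2].tolist(),s["wrist_force"])
from el import dial
print(dial("p1"))
A=a.astype(int)
for r in range(236,254,1): print(r," ".join("%3d"%A[r,c,0] for c in range(336,356)))
print("neck rows")
for r in range(172,204,2): print(r," ".join("%3d"%A[r,c,0] for c in range(322,358)))
for c in("scene","top"):
  for t in("neck","belly"): print(t,[(np.round(r["pixel"],1),round(r["conf"],2)) for r in bot.spot_point(c,t)])
E
```

```text
time: 14.15
tool_pos: [0.5904, 0.1389, 0.146]
tcp_rot: [2.768, 1.485, 0.001]
wrist_force: [-0.7, 0.5, -0.5]
width: 0.999
grip_force: 0.0
time: 14.78
tool_pos: [0.5904, 0.1389, 0.1461]
tcp_rot: [1.878, 2.518, 0.0]
wrist_force: [0.6, -0.0, 0.0]
width: 0.998
grip_force: 0.0
14.875 [0.59039973 0.13909086 0.14599732] [[-0.28, 0.96, 0.001], [0.96, 0.28, -0.0]] [0.53862247 0.66471404 0.3151312 ]
(((341.33660888671875, 236.61749267578125), (25.38730239868164, 47.61239242553711), 67.34536743164062), array([319, 222,  46,  30, 911], dtype=int32))
236 151 152 152 151 151 151 150 148 149 150 150 152 153 153 152 152 152 154 153 153
237 152 152 152 151 151 148 144 134 130 144 152 154 153 154 154 153 155 154 154 155
238 153 152 152 150 147 127 102  83  83 127 149 152 152 152 154 155 155 153 152 153
239 152 152 152 149 136  96  54  37  44  95 137 152 153 153 154 153 154 152 153 153
240 152 154 151 149 124  74  31  30  48 100 138 152 152 153 155 153 151 150 151 154
241 154 152 152 151 140  95  47  73 114 138 147 153 154 152 152 150 128 112 139 154
242 154 152 153 153 149 104  60 111 144 153 154 154 1
[... 2812 characters left out ...]
  53  55  52  66 109 121 110  78  41  32  34  55  82 104 143 168 180 185 184
198  91  88  89  87  85  84  82  80  77  69  61  59  58  55  54  55  54  55  53  55  56  67  85  95  83  70  70  76 101 148 184 198 200 201 201 202
200  91  92  92  92  88  87  87  85  84  84  79  78  73  71  69  68  66  65  67  66  67  67  68  72  73  73  76  78  78  81 106 161 185 189 188 185
202  94  94  95  95  93  92  90  90  87  87  86  85  83  82  79  78  78  76  74  75  73  73  75  74  76  77  76  75  81  80  80  91 126 146 132 118
neck [(array([121.2, 360.6]), 0.8), (array([187.3, 336.8]), 0.57)]
belly [(array([153.4, 356.9]), 0.63)]
neck [(array([159.1, 190.6]), 0.85)]
belly [(array([170.7, 195.6]), 0.81)]
```

The pot is stable and seated: pitched slightly forward by about 0.06, yaw about 0.22. I'll align, lower and grip along its x.

```bash
echo '[[[0,-0.0015,0.018],0.055],[[0,0,0],0]]' | python3 -m jog; echo '[[[0,0,0],0],[[0,0,0],0],[[0,0,0],0],[[0,0,0],0]]' | python3 -m jog 0.2 30;  cat > look.py <<'E'
from h import *
import sys
from scipy.spatial.transform import Rotation as R
from el import dial
f=sys.argv[1]; a=save("scene",f);s=bot.read_state()
print(s["time"],s["tool_pos"].round(4),R.from_rotvec(s["tcp_rot"]).as_matrix().round(3)[:2].tolist(),s["wrist_force"].round(1),s["grip_force"],s["width"])
print(dial(f)); A=a.astype(int); c0=int(sys.argv[2]) if len(sys.argv)>2 else 336
for r in range(234,254): print(r," ".join("%3d"%A[r,c,0] for c in range(c0,c0+16)))
E
python3 look.py q1
```

```text
time: 15.32
tool_pos: [0.5869, 0.1394, 0.1258]
tcp_rot: [-1.953, -2.458, 0.004]
wrist_force: [-0.6, 1.0, -0.8]
width: 0.997
grip_force: 0.0
time: 15.82
tool_pos: [0.5896, 0.1401, 0.1279]
tcp_rot: [1.952, 2.459, 0.003]
wrist_force: [3.2, 1.1, -0.9]
width: 0.32
grip_force: 30.2
15.875 [0.5896 0.1401 0.1279] [[-0.227, 0.974, 0.003], [0.974, 0.227, 0.001]] [ 2.3  1.5 -0.1] 30.183640122413635 0.31699036786338997
(((339.6625061035156, 235.15536499023438), (29.19566535949707, 48.00239944458008), 68.6067886352539), array([ 317,  219,   46,   33, 1048], dtype=int32))
234 156 155 155 155 154 152 152 153 154 155 154 156 155 156 156 156
235 155 156 154 154 151 149 149 152 155 155 157 158 158 157 158 155
236 156 155 153 148 129 108 105 134 153 158 157 156 158 158 159 158
237 155 154 138 109  78  58  55  98 141 156 156 157 158 159 159 158
238 156 154 128  77  38  24  31  72 131 153 155 157 158 158 159 158
239 158 156 144  94  37  28  52  97 139 155 155 157 157 157 157 158
240 156 157 152 106  52  74 118 141 152 156 157 156 159 156 157 153
241 157 156 153 104  64 117 149 156 157 157 158 157 158 155 145 124
242 155 154 138  89  69 131 155 158 159 160 159 156 147 137 142 144
243 152 132  99  63  75 130 156 160 161 160 148 148 148 129 131 149
244 130  90  55  37  51 100 142 157 157 155 133 122 145 149 148 156
245 101  50  27  21  33  81 136 146 133 145 151 145 153 158 157 157
246  99  39  21  28  39  72 129 147 135 146 158 157 157 158 157 148
247 101  52  37  72  96  94 109 115 122 146 158 156 156 148 137 130
248 133 103  89 124 142 114  91  90 110 141 147 144 136 129 126 123
249 153 147 144 153 155 121  89  75  80 114 127 129 127 126 125 118
250 158 157 156 158 148 114  77  58  59  91 116 126 124 123 118 101
251 144 142 138 134 126 103  71  54  56  81 111 123 123 113  99  78
252 125 122 123 121 120 114  88  72  81 102 119 121 112  94  78  75
253 116 116 120 121 123 122 116 110 112 117 114 102  86  76  78 109
```

```bash
cat > pose.py <<'E'
from mk import *
from el import dial
from scipy.optimize import least_squares
from scipy.spatial.transform import Rotation as R
# R = Rz(yaw) * Ry(pitch) * Rx(-roll); pitch>0: forward (towards dial), roll>0: towards spout
C=np.array([.5886,.140,.085]); th=np.linspace(0,2*np.pi,72,endpoint=False)
def W(q,yaw,pitch,roll=0): return C+(R.from_euler("ZYX",[yaw,pitch,-roll]).apply(np.atleast_2d(q)))
K,E=info("scene")
def pr(P):
    q=(P-E[:3,3])@E[:3,:3]@K.T; return q[:,:2]/q[:,2:]
circ=np.c_[np.full(72,.0605),.05*np.cos(th),.05*np.sin(th)]
def feat(e):
    (cx,cy),(b,a),g=e; g=np.radians(g); u=np.array([np.cos(g),np.sin(g)]);v=np.array([-u[1],u[0]])
    # cv2: first axis b along angle g
    M=(b/2)**2*np.outer(u,u)+(a/2)**2*np.outer(v,v)
    return np.array([cx,cy,M[0,0]/20,M[0,1]/20,M[1,1]/20])
def model(yaw,pitch,off,s): 
    P=pr(W(circ,yaw,pitch))+off; e=list(cv2.fitEllipse(P.astype(np.float32)));e[1]=(e[1][0]*s,e[1][1]*s);return feat(e)
fa=feat(dial("a")[0])
ca=least_squares(lambda p:model(p[0],0,p[1:3],p[3])-fa,[.28,0,0,1],diff_step=1e-3,x_scale=[.1,1,1,.1]).x
def pose(f):
    t=feat(dial(f)[0]); r=least_squares(lambda p:(model(p[0],p[1],ca[1:3],ca[3])-t),[.2,0],diff_step=1e-2,x_scale=.1); return r.x,r.fun
def angle(yaw,pitch,px,X,rad_only=False):
    # dial-plane polar position of pixel (col,row): angle from world-down in the dial plane towards spout, radius
    Rm=R.from_euler("ZYX",[yaw,pitch,0]).as_matrix(); n=Rm[:,0]
    d=E[:3,:3]@np.linalg.inv(K)@[px[0]-ca[1],px[1]-ca[2],1]; o=E[:3,3]
    P=o+d*((C+n*X-o)@n)/(d@n)-(C+n*X); l=Rm.T@P
    return np.arctan2(l[1],-l[2]),np.hypot(l[1],l[2])
if __name__=="__main__":
    import sys
    print("cal",ca.round(3))
    for f in sys.argv[1:]: x,r=pose(f);print(f,"yaw,pitch",x.round(3),r.round(2))
E
python3 pose.py a k1 l1 o1 p1 q1
python3 - <<'E'
import sys; sys.path.insert(0,".")
import os; os.chdir(".")
from pose import *
for f,pts in dict(a=[(345.2,239.3),(343,246),(346.4,249.3)],p1=[(342.8,239.5),(340.2,246.3),(345,250.3)],q1=[(341.3,238.2),(338.3,245.7),(343.3,250.3)]).items():
    x,_=pose(f)
    for X in(.0605,.064,.068): print(f,X,[tuple(np.round(angle(*x,p,X),3)) for p in pts])
E
```

```text
cal [0.286 0.    0.    0.975]
a yaw,pitch [ 0.276 -0.036] [-0.03  0.25  0.29 -0.41  0.25]
k1 yaw,pitch [ 0.29 -0.05] [-0.51  0.61 -0.35 -0.26  0.51]
l1 yaw,pitch [ 0.245 -0.141] [-1.14  2.4  -0.99 -0.45  1.91]
o1 yaw,pitch [0.209 0.025] [-0.19  0.34 -0.08 -0.17  0.26]
p1 yaw,pitch [0.208 0.025] [-0.15  0.31 -0.02 -0.18  0.23]
q1 yaw,pitch [ 0.148 -0.059] [0.15 0.45 0.03 0.18 0.26]
a 0.0605 [(np.float64(0.427), np.float64(0.014)), (np.float64(0.108), np.float64(0.034)), (np.float64(0.271), np.float64(0.051))]
a 0.064 [(np.float64(0.414), np.float64(0.009)), (np.float64(0.047), np.float64(0.029)), (np.float64(0.25), np.float64(0.045))]
a 0.068 [(np.float64(0.34), np.float64(0.003)), (np.float64(-0.054), np.float64(0.023)), (np.float64(0.22), np.float64(0.039))]
p1 0.0605 [(np.float64(0.499), np.float64(0.01)), (np.float64(0.074), np.float64(0.032)), (np.float64(0.308), np.float64(0.053))]
p1 0.064 [(np.float64(0.648), np.float64(0.004)), (np.float64(0.008), np.float64(0.026)), (np.float64(0.299), np.float64(0.047))]
p1 0.068 [(np.float64(3.12), np.float64(0.003)), (np.float64(-0.11), np.float64(0.02)), (np.float64(0.285), np.float64(0.04))]
q1 0.0605 [(np.float64(0.495), np.float64(0.008)), (np.float64(0.0), np.float64(0.03)), (np.float64(0.269), np.float64(0.049))]
q1 0.064 [(np.float64(0.65), np.float64(0.004)), (np.float64(-0.063), np.float64(0.025)), (np.float64(0.258), np.float64(0.045))]
q1 0.068 [(np.float64(2.966), np.float64(0.002)), (np.float64(-0.168), np.float64(0.021)), (np.float64(0.244), np.float64(0.039))]
```

```bash
python3 - <<'E'
s=open("pose.py").read()
s=s.replace('ca=least_squares(lambda p:model(p[0],0,p[1:3],p[3])-fa,[.28,0,0,1],diff_step=1e-3,x_scale=[.1,1,1,.1]).x','ca=least_squares(lambda p:model(p[0]-1,0,p[1:3]-10,p[3])-fa,[1.28,10,10,1],diff_step=1e-3,x_scale=[.1,1,1,.1]).x-[1,10,10,0]')
s=s.replace('(model(p[0],p[1],ca','(model(p[0]-1,p[1]-1,ca').replace(',[.2,0],diff_step=1e-2,x_scale=.1); return r.x,',',[1.2,1.],diff_step=1e-3,x_scale=.1); return r.x-1,')
open("pose.py","w").write(s)
E
cat > ang.py <<'E'
from pose import *
print("cal",ca.round(3))
D=dict(a=[(345.2,239.3),(343,246),(346.4,249.3)],p1=[(342.8,239.5),(340.2,246.3),(345,250.3)],q1=[(341.3,238.2),(338.3,245.7),(343.3,250.3)])
for f,pts in D.items():
    x,r=pose(f); print(f,x.round(3),r.round(2))
    for X in(.061,.065): print(f,X,[np.round(angle(*x,p,X),3).tolist() for p in pts])
E
python3 ang.py
```

```text
cal [ 0.282 -0.025 -0.887  0.974]
a [ 0.276 -0.022] [-0.09 -0.38  0.27 -0.46 -0.16]
a 0.061 [[0.396, 0.016], [0.113, 0.037], [0.269, 0.053]]
a 0.065 [[0.364, 0.01], [0.047, 0.03], [0.246, 0.047]]
p1 [0.209 0.039] [-0.21 -0.34 -0.06 -0.22 -0.17]
p1 0.061 [[0.443, 0.012], [0.083, 0.034], [0.304, 0.056]]
p1 0.065 [[0.522, 0.005], [0.013, 0.028], [0.293, 0.049]]
q1 [ 0.148 -0.046] [ 0.09 -0.18 -0.01  0.14 -0.14]
q1 0.061 [[0.435, 0.01], [0.011, 0.032], [0.265, 0.052]]
q1 0.065 [[0.52, 0.004], [-0.058, 0.027], [0.254, 0.046]]
```

Fit result: seated, yaw 0.15, pitch about −0.03, and the mark about 0.26 rad from the pointer. I'll rock halfway along tool +x, with a small pitch correction.

```bash
echo '[[[0.004,0.001,0],0],[[0.004,0.001,0.0005],0],[[0.004,0.001,0.0005],0],[[0,0,0],0],[[0,0,0],0]]' | python3 -m jog; python3 look.py r1; python3 pose.py r1
```

```text
time: 16.5
tool_pos: [0.588, 0.1504, 0.1282]
tcp_rot: [1.952, 2.46, -0.005]
wrist_force: [-2.1, -6.9, 10.6]
width: 0.319
grip_force: 31.5
16.55 [0.588  0.1504 0.1282] [[-0.227, 0.974, -0.001], [0.974, 0.227, -0.004]] [-1.6 -7.2 11.2] 31.47306740283966 0.31841001435276517
(((341.4464111328125, 234.8405303955078), (28.86195945739746, 47.55488586425781), 68.30652618408203), array([ 319,  219,   46,   33, 1030], dtype=int32))
234 157 157 156 156 156 154 154 154 154 154 156 155 154 159 156 155
235 157 155 155 155 154 151 149 150 149 153 155 156 158 157 157 157
236 156 156 155 155 151 132 103  93 102 136 154 158 157 158 157 158
237 158 156 157 156 137  99  56  38  51 100 142 156 156 157 158 158
238 155 156 157 154 127  76  32  21  42  99 142 155 157 157 158 158
239 157 156 156 156 144  94  38  38  77 126 151 156 156 157 157 159
240 155 155 157 157 152 107  54  91 129 148 156 158 157 157 157 156
241 157 159 158 159 155 108  63 118 151 157 160 158 158 156 155 137
242 157 157 157 156 149 102  66 127 154 160 161 158 157 138 143 146
243 156 158 154 132 105  65  47  99 142 160 159 148 151 136 120 142
244 158 157 142  99  56  31  27  58 112 147 154 130 139 149 145 152
245 156 154 127  75  31  20  19  37  82 123 146 135 145 158 157 157
246 137 135 112  64  27  22  32  70 117 133 148 153 155 156 157 154
247 123 133 128  88  52  43  64  83 114 139 153 156 156 149 145 136
248 137 146 151 142 121  93  81  83  93 113 143 146 143 135 130 125
249 154 155 160 160 150 121  90  76  69  86 123 130 129 128 125 119
250 156 157 159 157 150 126  87  62  55  80 113 125 126 123 118  99
251 142 138 136 132 129 122  87  56  55  81 111 122 122 115  98  79
252 122 122 122 123 121 121  98  71  78  96 114 121 114  96  78  75
253 117 118 120 122 124 123 120 112 111 116 114 102  88  77  76 109
cal [ 0.282 -0.025 -0.887  0.974]
r1 yaw,pitch [ 0.188 -0.041] [-0.62  0.06 -0.18 -0.67  0.18]
```

```bash
echo '[[[0,0,-0.001],0],[[0,0,0],0]]' | python3 -m jog - 20; echo '[[[0.004,0,0],0],[[0.004,0,0.0005],0],[[0,0,0],0],[[0,0,0],0]]' | python3 -m jog; python3 look.py s1; python3 pose.py s1
```

```text
time: 16.8
tool_pos: [0.5878, 0.1505, 0.1283]
tcp_rot: [1.952, 2.46, -0.006]
wrist_force: [-1.2, -7.0, 6.4]
width: 0.315
grip_force: 30.8
time: 17.3
tool_pos: [0.5862, 0.1585, 0.1291]
tcp_rot: [1.952, 2.46, -0.005]
wrist_force: [-3.0, -6.8, 13.2]
width: 0.321
grip_force: 31.8
17.35 [0.5862 0.1585 0.1291] [[-0.227, 0.974, -0.001], [0.974, 0.227, -0.003]] [-3.8 -6.2 12.4] 31.803778409957886 0.31863818610865763
(((342.4936218261719, 233.95152282714844), (29.020767211914062, 47.63365936279297), 68.19173431396484), array([ 320,  218,   46,   33, 1045], dtype=int32))
234 156 158 156 155 155 154 153 152 150 151 152 156 157 156 157 158
235 156 157 156 157 155 152 132 115 102 104 136 155 157 158 157 158
236 156 157 158 156 155 140  99  67  49  53 101 142 154 156 157 158
237 157 156 157 158 154 128  76  35  25  43 101 142 156 156 157 160
238 158 158 156 157 156 144  95  38  40  80 127 151 156 157 157 159
239 158 156 157 157 158 153 106  56  90 128 149 156 157 158 157 158
240 157 156 157 157 158 154 110  63 120 151 157 157 159 158 157 157
241 157 158 158 158 156 151 104  65 126 154 158 159 158 
[... 222 characters left out ...]
0 147 147 115  60  29  25  27  55  99 141 149 145 152 158 159
246 132 128 144 122  89  60  45  57 101 135 154 158 158 158 156 151
247 132 137 154 151 141 105  72  75  99 139 157 157 155 148 138 130
248 152 154 160 161 157 125  92  84  90 124 141 142 136 130 124 123
249 158 159 160 159 154 126  85  64  68 100 123 129 126 124 125 120
250 150 150 146 142 136 107  70  53  57  90 117 126 124 123 118 101
251 123 126 124 122 119 100  70  55  60  92 117 124 123 114  98  79
252 116 118 117 118 121 116  99  86  91 111 122 121 113  96  78  76
253 116 117 119 122 123 122 119 116 119 119 116 102  88  76  77 110
cal [ 0.282 -0.025 -0.887  0.974]
s1 yaw,pitch [ 0.206 -0.056] [-1.14  0.57 -0.62 -0.92  0.61]
```

Run:
```python
from h import *
import os
for f in("a","j1","k1","l1","p1","q1","r1","s1"):
    A=cv2.imread(f"pics/{f}.png").astype(float)[...,2]
    o=[]
    for r in(206,209,212,215):
        x=A[r,345:375]; d=np.diff(x); 
        thr=(x[:6].mean()+x[-6:].mean())/2; i=np.argmax(x>thr); o.append(345+i-1+(thr-x[i-1])/(x[i]-x[i-1]))
    l=[]
    for r in(214,217,220):
        x=A[r,303:320]; m=x[-4:].mean(); M=x[:8].max(); thr=(m+M)/2; k=np.argmax(x[:8]); i=k+np.argmax(x[k:]<thr); l.append(303+i-1+(x[i-1]-thr)/(x[i-1]-x[i]))
    print(f,"R",np.round(o,2),"L",np.round(l,2))
```

```text
a R [360.59 357.55 357.78 357.84] L [306.3  306.21 306.67]
j1 R [360.6  357.56 357.79 357.83] L [306.33 306.2  306.68]
k1 R [362.14 358.57 358.82 359.29] L [307.24 307.15 307.43]
l1 R [365.58 360.68 360.69 346.61] L [308.89 308.85 304.06]
p1 R [363.62 358.78 357.75 358.29] L [306.19 306.22 306.69]
q1 R [364.58 358.81 357.45 357.55] L [305.73 305.84 305.94]
r1 R [367.56 362.61 359.06 359.35] L [307.47 307.47 307.38]
s1 R [369.37 363.79 360.31 360.57] L [308.46 308.25 309.12]
```

The belly edges are a precise seating measure. Upright they are R 357.8 / L 306.3; now they have shifted about +2.5 px (5 mm), so the pot is tipping over a lobe instead of slipping in its seat. I'll dither the tool's yaw under a slight downward push to break the friction and let the belly slide home.

```bash
cat > chk.py <<'E'
import sys
from h import *
f=sys.argv[1]; a=save("scene",f);s=bot.read_state()
from pose import *
print("t",round(s["time"],2),s["tool_pos"].round(4),"F",s["wrist_force"].round(1),"grip",round(s["grip_force"],1),round(s["width"],3))
A=a[...,0].astype(float)
def edge(x,c0,up):
    t=(x[:5].mean()+x[-5:].mean())/2 if up else (x[:8].max()+x[-4:].mean())/2
    k=0 if up else int(np.argmax(x[:8])); y=x[k:]; i=int(np.argmax(y>t if up else y<t)); return c0+k+i-1+(t-y[i-1])/(y[i]-y[i-1])
Rr=np.mean([edge(A[r,345:375],345,1) for r in(212,215)]);L=np.mean([edge(A[r,303:320],303,0) for r in(214,217,220)])
print("belly shift px R %.2f L %.2f"%(Rr-357.81,L-306.4))
x,r=pose(f);print("yaw,pitch",x.round(3),"res",r.round(2))
# hub & tip: dark pixels inside dial ; mark: grey-neutral dark near rim
m=(A<75); m[:230]=0;m[250:]=0;m[:,:334]=0;m[:,352:]=0
(cx,cy),_,_=dial(f)[0]
rr,cc=np.nonzero(m); w=75-A[rr,cc]
B=a.astype(int); neu=(np.abs(B[...,0]-B[...,2])<14)&(B[...,0]<100)&(B[...,0]>40); neu[:245]=0;neu[256:]=0;neu[:,:334]=0;neu[:,352:]=0
c0=int(cx)-6
for q in range(233,254): print(q," ".join("%3d"%A[q,c] for c in range(c0,c0+14)),"|"," ".join("%3d"%(B[q,c,0]-B[q,c,2]) for c in range(c0,c0+14)))
print("c0",c0)
E
echo '[[[0,0,0.001],0.1],[[0,0,0],-0.1],[[0,0,0],-0.1],[[0,0,0],0.1],[[0,0,0],0]]' | python3 -m jog 0.2 20; python3 chk.py t1 | grep -v '|'
```

```text
time: 17.98
tool_pos: [0.5857, 0.1588, 0.1284]
tcp_rot: [-1.954, -2.46, 0.005]
wrist_force: [-5.2, -5.5, 13.6]
width: 0.321
grip_force: 32.0
t 18.02 [0.5857 0.1588 0.1284] F [-4.9 -6.3 13.9] grip 32.0 0.319
belly shift px R 2.29 L 2.00
yaw,pitch [ 0.195 -0.061] res [-1.07  0.46 -0.81 -0.64  0.49]
c0 336
```

```bash
echo '[[[0,0,0],0],[[0,0,0],0]]' | python3 -m jog 0.34 20; python3 chk.py u1 | grep -v '|'; echo '[[[0,0,0],0],[[0,0,0],0]]' | python3 -m jog 0.31 20; python3 chk.py u2
```

```text
time: 18.27
tool_pos: [0.5858, 0.1604, 0.1252]
tcp_rot: [-1.952, -2.459, 0.001]
wrist_force: [-0.2, 0.1, 0.4]
width: 0.343
grip_force: 0.1
t 18.32 [0.5858 0.1603 0.125 ] F [ 0.9  0.3 -0.3] grip 0.1 0.344
belly shift px R 0.20 L -0.13
yaw,pitch [ 0.144 -0.006] res [-0.26 -0.41 -0.27 -0.12 -0.22]
c0 333
time: 18.58
tool_pos: [0.5864, 0.1602, 0.1253]
tcp_rot: [-1.952, -2.46, 0.001]
wrist_force: [1.6, -0.0, -0.8]
width: 0.309
grip_force: 0.3
t 18.62 [0.5864 0.1601 0.1253] F [ 1.1  0.1 -1.1] grip 0.3 0.309
belly shift px R 0.08 L -0.15
yaw,pitch [ 0.143 -0.005] res [-0.16 -0.39  0.04 -0.23 -0.22]
233 153 153 153 153 155 154 153 153 152 151 153 154 153 153 |  33  34  33  33  34  34  33  33  34  33  33  33  33  33
234 153 153 154 155 153 154 153 152 152 151 152 152 153 152 |  34  33  33  33  34  34  34  34  34  33  33  34  33  33
235 152 156 155 155 155 154 153 153 152 152 152 153 153 155 |  34  34  34  35  33  35  34  33  33  34  34  34  33  33
236 153 156 155 155 154 154 154 151 149 149 151 155 155 156 |  33  35  34  34  35  33  35  33  34  33  32  35  33  33
237 156 156 156 155 153 153 1
[... 1283 characters left out ...]
3 120  94  58  74 103  94  97 108 138 154 157 |  26  31  26  26  19  12  14  20  10   4  10  25  35  37
249 141 153 146 147 131 116 130 121  97  85  89 113 136 143 |  32  34  32  32  29  25  28  25   6  -4  -1  19  41  50
250 155 157 157 158 151 150 152 133  95  68  67  88 118 130 |  34  34  34  35  33  34  35  30  16   2   3  26  58  73
251 155 155 156 153 150 145 141 129  90  57  54  80 111 124 |  35  36  37  37  39  46  48  49  32   9   9  35  69  82
252 137 135 133 131 130 127 126 122  96  64  55  75 109 122 |  53  52  53  54  58  64  69  72  54  21  13  33  68  84
253 123 122 118 118 117 119 123 121 100  83  82 101 117 115 |  72  72  73  74  77  80  84  83  64  45  41  61  78  79
c0 333
```

Released, the belly went fully home (shift about 0, pitch about 0). So the grip's resisting torque causes the tipping. I'll go back to the recommended closing along the jebena's y, kept just loose enough that the neck can rock freely, starting from this seated state.

```bash
echo '[[[0,0,0],0],[[0,0,0],0],[[-0.020,-0.002,-0.01],0],[[0,0,0],0.184],[[0,0,0],0.184]]' | python3 -m jog 1.0 20; echo '[[[0,0,0],0.184],[[0,0,0],0.184],[[0,0,0],0.184],[[0,0,0],0.184],[[0,0,0],0.184]]' | python3 -m jog;echo '[[[0,0,0],0.184],[[0,0,0],0.184]]' | python3 -m jog; python3 chk.py v1 | grep -v '|'; python3 -c "
from pose import *
from workcell import bot
print(R.from_rotvec(bot.read_state()['tcp_rot']).as_matrix().round(3)[:2].tolist())
for X in(.061,.065):print(np.round([angle(.143,-.005,p,X) for p in((342.4,250.8),(338.8,246.7))],3))"
```

```text
time: 19.25
tool_pos: [0.59, 0.1385, 0.137]
tcp_rot: [2.377, 2.053, 0.001]
wrist_force: [0.3, -0.4, -1.2]
width: 1.001
grip_force: 0.0
time: 19.88
tool_pos: [0.5899, 0.1387, 0.1368]
tcp_rot: [3.041, 0.785, 0.001]
wrist_force: [0.2, 0.3, -0.3]
width: 1.002
grip_force: 0.0
time: 20.12
tool_pos: [0.5899, 0.1387, 0.1368]
tcp_rot: [3.134, 0.215, 0.002]
wrist_force: [-0.4, -0.3, 0.2]
width: 0.997
grip_force: 0.0
t 20.18 [0.5899 0.1387 0.1368] F [-0.6 -0.1 -1.4] grip 0.0 0.999
belly shift px R 0.21 L -0.14
yaw,pitch [ 0.145 -0.007] res [-0.21 -0.4  -0.25 -0.07 -0.23]
c0 333
[[0.991, 0.131, 0.001], [0.131, -0.991, -0.0]]
[[0.249 0.053]
 [0.082 0.035]]
[[0.236 0.047]
 [0.031 0.029]]
```

```bash
echo '[[[0,0,0.003],0],[[0,0,0],0],[[0,0,0],0]]' | python3 -m jog 0.4 20; echo '[[[0,-0.003,0],0],[[0,-0.003,0],0],[[0,-0.003,0],0],[[0,-0.003,0],0],[[0,0,0],0]]' | python3 -m jog; python3 chk.py w1
```

```text
time: 20.55
tool_pos: [0.5893, 0.1398, 0.1328]
tcp_rot: [3.133, 0.228, -0.0]
wrist_force: [0.2, -0.2, -0.2]
width: 0.401
grip_force: 0.0
time: 21.18
tool_pos: [0.5876, 0.152, 0.1329]
tcp_rot: [3.133, 0.226, 0.0]
wrist_force: [-0.4, -2.8, 1.3]
width: 0.399
grip_force: 1.4
t 21.23 [0.5876 0.1519 0.1329] F [ 0.3 -3.   1.3] grip 1.4 0.397
belly shift px R 1.51 L 0.95
yaw,pitch [ 0.171 -0.032] res [-0.56  0.05 -0.3  -0.47  0.14]
233 154 155 157 158 158 156 155 155 154 154 154 155 155 155 |  33  35  35  34  35  35  34  35  34  33  34  33  34  33
234 154 156 158 157 159 157 156 155 153 154 155 155 155 157 |  34  34  35  34  36  35  34  35  34  35  34  34  34  35
235 157 158 158 156 156 155 155 154 151 150 151 156 157 158 |  34  35  34  34  34  34  35  34  33  33  33  34  34  35
236 157 158 157 157 156 156 151 130 116 108 124 145 157 158 |  35  34  35  34  33  33  34  27  24  22  27  32  34  34
237 158 157 156 158 157 155 125  86  64  59  90 138 157 158 |  36  33  34  34  35  34  27  18  11  11  18  30  34  35
238 157 158 158 157 158 153 109  50  28  28  65 130 155 158 |  34  34  34  34  36 
[... 1112 characters left out ...]
2 154 152 139 103  77  89  95 120 147 155 148 |  34  29  30  34  33  30  21   3   0   3  20  33  36  44
249 159 153 156 159 161 158 132  95  80  78  94 129 138 132 |  35  33  35  34  35  35  29  13  -1   0  21  43  56  66
250 157 156 158 159 158 156 134  90  65  63  82 116 129 127 |  36  36  37  35  35  37  34  20   4   5  31  61  78  83
251 143 143 143 138 135 131 120  85  54  55  80 113 124 127 |  49  48  48  49  53  55  56  36   9   9  35  71  85  87
252 125 124 124 123 122 122 120  96  69  61  88 115 122 121 |  65  65  66  70  75  79  78  57  27  17  41  73  85  84
253 119 118 117 117 121 124 123 108  93 104 112 118 117 105 |  77  78  77  78  81  85  84  71  56  62  72  79  81  72
c0 334
```

```bash
cat > roll.py <<'E'
from pose import *
D=dict(a=(346.4,249.3),q1=(343.3,250.3),r1=(343.6,250.2),s1=(343.4,249.6),w1=(342.5,250.2),u2=(342.4,251))
D["l1"]=(344.6,247.7)
for f,p in D.items():
    (cx,cy),_,_=dial(f)[0]; x,r=pose(f)
    # recentre on observed dial centre (cancels translation)
    m=model(*x,ca[1:3],ca[3]); q=(p[0]+m[0]-cx,p[1]+m[1]-cy)
    t,rad=angle(*x,q,.062); print(f,"mark-roll %.3f r %.3f"%(t,rad),"yaw,pitch",x.round(3))
E
python3 roll.py
```

```text
a mark-roll 0.263 r 0.050 yaw,pitch [ 0.276 -0.022]
q1 mark-roll 0.268 r 0.050 yaw,pitch [ 0.148 -0.046]
r1 mark-roll 0.204 r 0.050 yaw,pitch [ 0.188 -0.041]
s1 mark-roll 0.143 r 0.049 yaw,pitch [ 0.206 -0.056]
w1 mark-roll 0.184 r 0.049 yaw,pitch [ 0.171 -0.032]
u2 mark-roll 0.241 r 0.051 yaw,pitch [ 0.143 -0.005]
l1 mark-roll 0.107 r 0.048 yaw,pitch [ 0.244 -0.128]
```

The seat grips by friction, so the pot rolls over the lobe instead of slipping. New plan:
1. With the x-closing grip, tip it over the lobe (rolls and shifts).
2. Clamp hard, which locks the orientation.
3. Translate the tool back and down so the belly slides home while the tilt stays.

I'll go back to the x-closing grip.

```bash
echo '[[[0,0,0],0],[[0,0,0],0],[[-0.001,0.012,-0.005],0],[[0,0,0],-0.175],[[0,0,0],-0.175]]' | python3 -m jog 1.0 20; echo '[[[0,0,0],-0.175],[[0,0,0],-0.175],[[0,0,0],-0.175],[[0,0,0],-0.175],[[0,0,0],-0.175]]' | python3 -m jog;echo '[[[0,0,0],-0.175],[[0,0,0],-0.175],[[0,0,0.010],0]]' | python3 -m jog; python3 chk.py x1 | grep -v '|'
```

```text
time: 21.85
tool_pos: [0.5886, 0.1392, 0.1383]
tcp_rot: [3.044, 0.776, 0.001]
wrist_force: [-0.1, -0.3, -0.5]
width: 1.003
grip_force: 0.0
time: 22.48
tool_pos: [0.5885, 0.1393, 0.1382]
tcp_rot: [2.429, 1.993, 0.001]
wrist_force: [0.8, 0.5, 0.2]
width: 1.0
grip_force: 0.0
time: 22.85
tool_pos: [0.5895, 0.1396, 0.1288]
tcp_rot: [2.053, 2.376, 0.003]
wrist_force: [-0.9, 0.7, -1.0]
width: 0.997
grip_force: 0.0
t 22.9 [0.5878 0.1394 0.1264] F [-0.4 -0.3 -0.7] grip 0.0 0.998
belly shift px R 0.27 L -0.16
yaw,pitch [0.145 0.002] res [-0.15 -0.41 -0.05 -0.15 -0.23]
c0 333
```

```bash
echo '[[[0,0,0],0],[[0,0,0],0],[[0,0,0],0],[[0,0,0],0]]' | python3 -m jog 0.28 20; echo '[[[0.005,0,-0.001],0],[[0.005,0,-0.001],0],[[0.005,0,-0.001],0],[[0.005,0,-0.001],0],[[0,0,0],0]]' | python3 -m jog; python3 chk.py y1 | grep -v '|'
```

```text
time: 23.4
tool_pos: [0.5894, 0.1401, 0.128]
tcp_rot: [2.05, 2.378, 0.003]
wrist_force: [3.8, 1.2, -2.1]
width: 0.321
grip_force: 20.5
time: 24.02
tool_pos: [0.5845, 0.1601, 0.1315]
tcp_rot: [-2.05, -2.379, 0.002]
wrist_force: [-0.7, -2.5, -2.2]
width: 0.319
grip_force: 20.8
t 24.07 [0.5846 0.16   0.1316] F [-1.2 -2.2 -1.8] grip 20.8 0.32
belly shift px R 3.43 L 1.95
yaw,pitch [ 0.138 -0.09 ] res [-1.43  1.26 -0.86 -1.22  1.12]
c0 335
```

```bash
echo '[[[0,0,0],0],[[0,0,0],0]]' | python3 -m jog 0.1 100; echo '[[[-0.002,0,0.001],0],[[-0.002,0,0.0015],0],[[-0.002,0,0.0015],0],[[0,0,0],0]]' | python3 -m jog; python3 chk.py z1
```

```text
time: 24.32
tool_pos: [0.5847, 0.1597, 0.1317]
tcp_rot: [-2.051, -2.379, 0.001]
wrist_force: [-2.0, -2.5, -0.4]
width: 0.304
grip_force: 98.1
time: 24.82
tool_pos: [0.5868, 0.1544, 0.1282]
tcp_rot: [-2.052, -2.379, -0.003]
wrist_force: [-1.4, 0.8, 2.1]
width: 0.304
grip_force: 98.7
t 24.88 [0.5868 0.1543 0.1282] F [-0.7  1.6  2.7] grip 98.6 0.306
belly shift px R 3.45 L -1.09
yaw,pitch [ 0.095 -0.06 ] res [-0.35  0.07 -0.47 -0.14  0.1 ]
233 158 159 160 159 159 159 159 158 157 158 157 158 157 158 |  35  35  35  35  34  36  35  35  34  33  35  34  34  35
234 159 160 159 159 160 160 157 158 156 157 157 157 158 158 |  35  35  35  35  37  36  35  36  34  35  34  33  35  34
235 159 159 159 159 158 158 155 153 152 153 156 158 159 160 |  36  35  36  35  35  35  34  33  33  34  34  35  34  37
236 159 159 158 158 158 154 132 107  96 104 140 159 162 161 |  36  35  35  35  35  34  28  22  20  21  31  35  37  36
237 161 161 160 159 156 133  91  54  41  56 112 149 159 161 |  35  36  35  34  32  29  19   9   5  11  22  33  36  35
238 160 162 161 161 156 125  70  29  23  44 106 148 159 159 |  34  36
[... 1125 characters left out ...]
4 142 149 115  73  79 111 142 158 160 161 161 |  32  33  31  31  33  22   9   5  16  29  34  35  37  37
249 162 161 158 161 160 126  87  81 104 142 159 160 152 146 |  36  35  35  35  36  25   7  -2   8  27  37  39  44  49
250 161 161 161 163 158 116  71  64  81 124 143 139 132 131 |  37  37  36  36  36  26   6   2   9  37  49  54  64  72
251 146 145 145 144 136  95  58  52  69 110 127 126 125 124 |  49  48  49  48  47  31   8   5  19  55  71  77  83  84
252 122 123 123 123 118  89  59  54  70 106 122 124 124 124 |  66  65  65  65  64  43  14  10  26  64  82  85  86  85
253 117 117 118 117 115  96  77  72  83 110 123 124 124 122 |  77  78  78  78  76  54  28  24  38  71  86  86  85  84
c0 332
```

```bash
sed -i 's/^D\["l1"\].*/import sys\nD={sys.argv[1]:(float(sys.argv[2]),float(sys.argv[3]))}/' roll.py; python3 roll.py z1 339.2 250.3
python3 - <<'E'
import cv2,numpy as np
for f in("a","x1","z1"):
    A=cv2.imread(f"pics/{f}.png")[...,2]
    for r in(209,213,217,221,225): print(f,r," ".join("%3d"%A[r,c] for c in range(300,316)),"||"," ".join("%3d"%A[r,c] for c in range(350,368)))
E
```

```text
z1 mark-roll 0.129 r 0.047 yaw,pitch [ 0.095 -0.06 ]
a 209 183 160 128 106 104 108 102  94  93  93  90  92  91  90  88  89 ||  84  81  80  75  71  67  65 104 163 186 188 188 189 190 189 189 188 189
a 213  96  94  88  82  72  69  71  64  62  67  68  73  77  79  81  81 ||  83  81  78  74  72  68  61  71 141 181 191 191 192 192 191 191 191 191
a 217  74  93 143 175 185 183 148  93  64  68  72  75  77  81  84  85 ||  80  76  74  71  72  68  62  75 153 184 187 187 188 187 188 187 187 187
a 221 102 159 181 185 184 182 163 110  63  60  64  68  72  75  78  79 || 161 155 150 145 147 146 147 147 151 151 156 158 162 172 178 181 181 180
a 225  53  74  87  88  88  88  89  87  85  71  61  59  62  65  69  70 || 143 144 144 145 144 143 143 144 145 147 147 147 148 146 148 154 171 181
x1 209  98  95  88  80  76  78  79  71  68  67  69  69  70  72  72  74 ||  85  86  83  79  76  71  69  81  83  78  76  82 110 152 176 189 196 199
x1 213 104 145 166 181 188 184 154 101  74  74  79  82  86  88  89  92 ||  86  84  83  79  76  71  67  79 163 197 201 202 201 200 200 200 200 199
x1 217 193 195 194 195 195 192
[... 437 characters left out ...]
7 196 173 118  78  77  81  86  88  91  92 ||  82  80  81  80  77  75  67  69 100 113 113 110 102  98  94  88  79  75
z1 213 123 171 186 189 190 189 185 139  86  71  74  79  83  86  90  90 ||  88  85  84  80  75  73  69  64  62  87 115 155 176 180 190 198 200 199
z1 217  80  85  88  89  91  93  96  86  70  67  71  75  80  83  85  87 ||  83  80  78  75  72  70  64  60  90 164 193 197 197 196 196 196 197 196
z1 221 185 180 173 151 138 111  80  66  60  57  65  69  71  74  76  79 || 181 184 183 183 184 169 130  99 152 185 191 191 191 191 190 190 190 190
z1 225 189 189 187 167 137 121 116 116 113  91  64  55  61  64  70  72 || 156 155 155 156 155 156 156 156 157 161 172 182 188 192 191 193 192 190
```

That worked: the belly is home to about 1 mm, with roll about 0.135 of the 0.263 needed. I'll repeat: ease the grip, tip again, clamp, slide home.

```bash
echo '[[[0,0,0],0],[[0,0,0],0]]' | python3 -m jog 0.335 20; python3 chk.py A1 | grep -v '|'; echo '[[[0,0.001,0],0],[[0,0,0],0],[[0,0,0],0]]' | python3 -m jog 0.28 20; echo '[[[0.005,0,-0.0005],0],[[0.005,0,-0.0005],0],[[0.005,0,-0.0005],0],[[0.005,0,-0.0005],0],[[0,0,0],0]]' | python3 -m jog;  python3 chk.py A2
```

```text
time: 25.12
tool_pos: [0.587, 0.1536, 0.1278]
tcp_rot: [2.05, 2.379, 0.001]
wrist_force: [1.2, -0.2, -0.3]
width: 0.337
grip_force: 0.6
t 25.18 [0.5869 0.1536 0.1278] F [ 1.1  0.1 -1.2] grip 0.6 0.335
belly shift px R 3.41 L 0.04
yaw,pitch [ 0.089 -0.055] res [-0.32 -0.1  -0.43 -0.12 -0.01]
c0 332
time: 25.55
tool_pos: [0.5873, 0.1538, 0.1278]
tcp_rot: [2.051, 2.38, -0.0]
wrist_force: [0.7, -0.3, 0.4]
width: 0.319
grip_force: 20.7
time: 26.18
tool_pos: [0.5837, 0.1742, 0.1296]
tcp_rot: [-2.05, -2.38, 0.001]
wrist_force: [-1.8, -3.4, 1.6]
width: 0.321
grip_force: 21.3
t 26.23 [0.5838 0.1741 0.1296] F [-1.8 -2.7  0.9] grip 21.3 0.325
belly shift px R 8.16 L 0.43
yaw,pitch [ 0.124 -0.099] res [-1.61  1.11 -1.17 -1.24  1.04]
233 162 162 163 162 163 161 159 157 155 155 160 160 162 164 |  35  36  37  36  37  35  35  35  34  34  36  35  36  36
234 163 162 162 164 162 158 135 109  98 106 139 160 163 164 |  36  35  36  36  35  35  29  24  21  22  31  36  36  36
235 165 164 164 164 161 145 101  56  42  52 103 147 162 162 |  35  36  36  36  36  32  22   9   6  10  23  33  35  35
236 163 162 164
[... 1415 characters left out ...]
2  91  82  89 121 152 162 161 156 149 141 136 |  38  38  28  11   1   3  22  34  37  37  41  47  49  53
249 158 151 112  70  64  69 104 133 139 132 129 129 125 124 |  45  42  29   8   3   6  29  44  49  50  57  66  72  77
250 132 122  90  59  54  59  94 117 121 119 120 124 125 125 |  63  53  31   9   5  11  46  64  68  73  78  82  85  86
251 116 109  83  59  55  66 100 118 124 123 123 122 125 124 |  77  68  39  13  10  23  61  81  84  85  84  85  86  87
252 114 113  97  81  81  92 112 120 124 124 125 124 124 121 |  77  75  53  39  39  52  73  83  86  84  85  87  85  83
253 115 115 112 108 109 115 120 124 124 125 123 123 115 102 |  79  79  72  68  71  77  82  85  87  85  86  83  80  70
c0 334
```

```bash
python3 roll.py A2 338.1 249; echo '[[[0,0,0],0],[[0,0,0],0]]' | python3 -m jog 0.1 100; echo '[[[-0.002,0,0.0015],0],[[-0.002,0,0.0015],0],[[-0.0025,0,0.0015],0],[[0,0,0],0]]' | python3 -m jog; python3 chk.py B1
python3 - <<'E'
import cv2,numpy as np
for f in("B1",):
    A=cv2.imread(f"pics/{f}.png")[...,2]
    for r in(205,209,213,217,221): print(f,r," ".join("%3d"%A[r,c] for c in range(300,316)),"||"," ".join("%3d"%A[r,c] for c in range(350,368)))
E
```

```text
A2 mark-roll -0.042 r 0.045 yaw,pitch [ 0.124 -0.099]
time: 26.48
tool_pos: [0.5839, 0.1738, 0.1298]
tcp_rot: [-2.051, -2.379, 0.001]
wrist_force: [-3.0, -3.5, 2.5]
width: 0.303
grip_force: 98.0
time: 26.98
tool_pos: [0.5857, 0.1676, 0.1251]
tcp_rot: [2.052, 2.379, 0.002]
wrist_force: [0.0, -0.3, 1.0]
width: 0.306
grip_force: 98.6
t 27.02 [0.5857 0.1676 0.1251] F [-0.   0.  -0.4] grip 98.5 0.306
belly shift px R 4.39 L -0.17
yaw,pitch [ 0.066 -0.062] res [-0.27 -0.29 -0.38 -0.12 -0.15]
233 162 161 162 163 163 163 163 161 159 160 160 159 160 160 |  36  35  35  36  35  37  35  36  35  36  35  35  34  35
234 162 162 162 163 162 163 162 162 162 161 161 160 160 161 |  35  35  35  35  36  35  35  35  37  35  35  35  36  34
235 163 164 163 162 164 163 161 158 157 157 159 161 161 162 |  35  36  35  36  36  36  35  34  34  34  35  34  35  36
236 162 162 162 163 162 160 156 135 115 128 151 160 162 164 |  35  35  34  36  37  35  33  29  24  27  34  35  35  36
237 164 164 163 164 161 147 115  81  61  76 119 152 162 163 |  37  36  36  36  36  32  25  16  11  15  25  33  35  35
238 163 164 164 165
[... 1905 characters left out ...]
9 173 174 160 117  83  80  85  89  91  94 ||  73  71  67  64  62  92 163 192 195 195 195 194 193 193 192 191 185 183
B1 209  64 107 170 194 197 196 193 153  97  75  78  84  87  89  90  94 ||  79  74  73  71  69  67  70  95 138 144 132 123 116 114 113 108 106 105
B1 213  66  80  88  94 110 127 130  98  72  71  78  81  85  88  90  92 ||  84  85  82  79  75  71  64  64  88 107 109 104 102  95  90  83  79  74
B1 217 152 115  84  68  66  72  76  79  74  69  73  78  81  83  85  88 ||  83  82  79  75  73  67  62  65 117 157 175 178 187 194 193 195 195 196
B1 221 193 193 193 193 192 189 162 108  66  62  66  70  73  76  80  82 || 189 198 196 177 138 102  78  86 151 185 191 192 191 191 190 189 190 191
```

```bash
for X in 0.060 0.062 0.064; do sed "s/,q,.062/,q,$X/" roll.py > roll_.py; echo X $X; python3 roll_.py B1 335.4 251; python3 roll_.py B1 337 246.2; python3 roll_.py B1 339 238.6; done
python3 - <<'E'
import os;os.chdir(".")
from pose import *
x,_=pose("B1")
# ground-truth-free check: image direction of world vertical in dial plane
for X in(.061,.066):
  for z in(0,-.034,-.046): print(X,z,pr(W([X,0,z],x[0],0)+0).round(2), pr(W([X,0,z],x[0],-.04)).round(2))
E
```

```text
X 0.060
B1 mark-roll 0.010 r 0.049 yaw,pitch [ 0.066 -0.062]
B1 mark-roll 0.066 r 0.033 yaw,pitch [ 0.066 -0.062]
B1 mark-roll 0.367 r 0.010 yaw,pitch [ 0.066 -0.062]
X 0.062
B1 mark-roll -0.005 r 0.046 yaw,pitch [ 0.066 -0.062]
B1 mark-roll 0.048 r 0.031 yaw,pitch [ 0.066 -0.062]
B1 mark-roll 0.385 r 0.008 yaw,pitch [ 0.066 -0.062]
X 0.064
B1 mark-roll -0.022 r 0.044 yaw,pitch [ 0.066 -0.062]
B1 mark-roll 0.026 r 0.029 yaw,pitch [ 0.066 -0.062]
B1 mark-roll 0.419 r 0.006 yaw,pitch [ 0.066 -0.062]
0.061 0 [[337.4  237.73]] [[337.54 236.97]]
0.061 -0.034 [[335.35 247.81]] [[335.63 247.6 ]]
0.061 -0.046 [[334.65 251.26]] [[334.98 251.23]]
0.066 0 [[337.93 239.65]] [[338.09 238.83]]
0.066 -0.034 [[335.87 249.73]] [[336.17 249.46]]
0.066 -0.046 [[335.17 253.17]] [[335.51 253.09]]
```

The belly is home and the estimate is close to the mark. I'll let the pointer settle, then measure pointer against mark with averaged frames and the networks.

```bash
echo '[[[0,0,0],0],[[0,0,0],0],[[0,0,0],0],[[0,0,0],0],[[0,0,0],0]]' | python3 -m jog 0.1 100 | head -2
cat > avg.py <<'E'
import sys
from h import *
f=sys.argv[1]; n=int(sys.argv[2]); S=[]
for i in range(n):
    S.append(bot.read_camera("scene").astype(float))
    if i<3:
        for t in("pointer","mark"):
            for r in bot.regions_of("scene",t)[:2]:
                rr,cc=np.nonzero(r["pixels"]); print(t,round(r["conf"],2),"n",len(rr),"c",rr.mean().round(1),cc.mean().round(1),"box",np.round(r["box"],1))
        for t in("pointer_tip","mark_mid"): print(t,[(np.round(r["pixel"],1).tolist(),round(r["conf"],2)) for r in bot.spot_point("scene",t)[:2]])
m=np.mean(S,0); np.save(f"pics/{f}.npy",m); cv2.imwrite(f"pics/{f}.png",m[...,::-1].round().astype(np.uint8))
c0=int(sys.argv[3])
for q in range(234,255): print(q," ".join("%3d"%m[q,c,0] for c in range(c0,c0+14)),"|"," ".join("%3d"%(m[q,c,0]-m[q,c,2]) for c in range(c0,c0+14)))
s=bot.read_state();print(s["time"],s["wrist_force"].round(1),s["tool_pos"].round(4))
E
python3 avg.py C1 3 330; python3 pose.py C1
```

```text
time: 27.65
tool_pos: [0.5855, 0.1674, 0.1253]
pointer 0.43 n 32 c 242.9 337.5 box [335.5 237.6 339.6 252.1]
mark 0.48 n 441 c 174.8 274.3 box [267.6 147.7 281.2 204.7]
pointer_tip [([184.3, 349.2], 0.74), ([248.9, 335.1], 0.37)]
mark_mid [([251.1, 335.3], 0.58)]
pointer_tip [([249.1, 336.6], 0.38)]
mark_mid [([250.5, 332.9], 0.6), ([192.6, 194.3], 0.5)]
pointer 0.6 n 37 c 242.5 337.5 box [336.3 235.3 340.3 251.2]
pointer_tip [([247.9, 339.4], 0.53)]
mark_mid [([252.5, 337.9], 0.58)]
234 162 162 162 163 163 162 162 162 161 161 160 160 161 161 |  36  35  36  36  35  35  35  35  35  35  35  35  35  35
235 163 163 162 163 163 163 161 159 157 156 157 159 162 162 |  35  35  35  36  35  36  35  34  34  33  34  34  36  37
236 163 163 163 163 164 162 158 137 120 112 116 144 159 163 |  36  35  35  35  36  36  35  30  25  24  24  31  35  36
237 164 164 164 164 163 162 145 102  68  56  64 108 149 163 |  36  35  36  36  36  36  32  22  13  11  12  23  33  35
238 164 165 165 164 163 160 132  77  34  24  36  89 143 162 |  36  36  36  35  35  34  28  15   3   1   5  19  31  35
239 165 164 163 163 1
[... 1306 characters left out ...]
87 111 148 162 162 162 157 151 |  37  37  37  31  16   1   0  15  32  37  37  38  43  49
251 164 164 160 129  83  64  70 107 137 146 141 138 135 132 |  38  37  37  28  13   3   5  26  42  48  51  56  63  70
252 132 132 129  98  64  53  59  94 119 126 125 124 125 124 |  52  51  50  32  10   4  10  39  60  68  73  79  83  83
253 116 117 114  91  64  55  64  96 116 121 122 124 123 123 |  74  74  72  47  17   7  17  53  76  81  83  84  85  84
254 117 116 114  96  76  72  82 107 120 123 124 124 124 121 |  80  79  76  55  33  26  39  66  81  84  84  85  84  83
28.4 [ 3.   1.2 -2.7] [0.5854 0.1673 0.1254]
cal [ 0.282 -0.025 -0.887  0.974]
C1 yaw,pitch [ 0.067 -0.065] [-0.23 -0.17 -0.45 -0.02 -0.08]
```

Settled frames: the pointer line reaches the mark's radius at column 335.8–336.3, while the mark centre is at 335.2. So it is overshot by about 0.035 rad. I'll ease the grip, pull back slightly, then clamp again.

```bash
echo '[[[0,0,0],0],[[0,0,0],0]]' | python3 -m jog 0.335 20 | tail -4; echo '[[[0,0.001,0],0],[[0,0,0],0],[[0,0,0],0]]' | python3 -m jog 0.28 20 | tail -4; echo '[[[-0.0025,0,-0.0005],0],[[-0.0025,0,0],0],[[0,0,0],0]]' | python3 -m jog; python3 chk.py D0 | grep -v '|'; echo '[[[0,0,0],0],[[0,0,0],0]]' | python3 -m jog 0.1 100 ; echo '[[[0.001,0,0.0005],0],[[0,0,0],0],[[0,0,0],0],[[0,0,0],0],[[0,0,0],0]]' | python3 -m jog; echo '[[[0,0,0],0],[[0,0,0],0],[[0,0,0],0],[[0,0,0],0]]' | python3 -m jog >/dev/null; python3 avg.py D1 2 330; python3 pose.py D1
```

```text
tcp_rot: [-2.051, -2.38, 0.001]
wrist_force: [0.9, -1.0, -0.5]
width: 0.333
grip_force: 0.6
tcp_rot: [-2.051, -2.379, 0.002]
wrist_force: [-2.1, -0.4, 3.4]
width: 0.324
grip_force: 21.1
time: 29.4
tool_pos: [0.5867, 0.1631, 0.1258]
tcp_rot: [-2.051, -2.378, -0.001]
wrist_force: [-2.6, 3.2, 1.1]
width: 0.321
grip_force: 20.5
t 29.45 [0.5867 0.1631 0.1258] F [-3.   3.3  0.5] grip 20.5 0.322
belly shift px R 7.25 L -1.28
yaw,pitch [ 0.075 -0.056] res [-0.01 -0.51 -0.25  0.15 -0.33]
c0 331
time: 29.7
tool_pos: [0.5867, 0.1633, 0.126]
tcp_rot: [-2.05, -2.379, -0.001]
wrist_force: [-2.0, 4.4, 2.2]
width: 0.312
grip_force: 98.0
time: 30.32
tool_pos: [0.5867, 0.1637, 0.1257]
tcp_rot: [-2.051, -2.379, -0.0]
wrist_force: [-4.0, 3.6, 4.0]
width: 0.306
grip_force: 97.9
pointer 0.38 n 17 c 243.9 337.6 box [335.7 239.  337.9 249.4]
pointer_tip [([245.8, 336.8], 0.46)]
mark_mid [([254.3, 334.4], 0.47)]
pointer 0.4 n 35 c 243.6 337.6 box [335.5 236.5 340.  251.7]
pointer_tip [([240.6, 328.7], 0.66), ([247.3, 336.4], 0.38)]
mark_mid [([251.1, 339.4], 0.58), ([229.6, 268.6], 0.4)]
234 159 161 160 160 
[... 1899 characters left out ...]
  89 137 160 161 161 160 153 |  35  36  37  37  28   8   0   4  27  37  37  37  39  44
251 161 163 163 158 115  73  64  71 115 140 145 141 137 134 |  37  37  38  36  25   7   2   7  29  44  49  54  59  65
252 138 138 137 129  92  59  55  66 104 122 128 127 126 125 |  51  51  51  44  27   7   5  18  49  66  70  77  82  84
253 121 120 120 116  87  57  53  70 104 121 124 123 124 125 |  70  71  71  67  39  10   5  25  63  80  84  83  85  84
254 118 117 116 112  93  71  70  90 112 122 124 124 123 122 |  80  79  78  75  51  25  19  43  72  83  85  85  85  82
31.325 [-3.   4.3  3.2] [0.5867 0.1637 0.1257]
cal [ 0.282 -0.025 -0.887  0.974]
D1 yaw,pitch [ 0.082 -0.055] [-0.   -0.55 -0.07  0.04 -0.36]
```

The pointer line (336.0 at the mark's radius after parallax correction) now meets the mark's centre (336.0). The belly residual matches the seated reference, the pot is clamped by the neck, and everything is at rest, so I'm handing in.

Run:
```python
from workcell import bot
print(bot.finish_job())
```

```text
the job is handed in; nothing more can be done
None
```

I handed the job in with the timer plunger pressed to its stop first, then the jebena rocked to its mark and held by the neck. By my image measurements the pointer is on the mark to about ±0.02 rad, the belly is within 1–2 mm of its seat, the pot tips about 0.03 rad backward, and it turned about 0.2 rad on the rest; I had to regrip several times, and it tipped over a lobe on the way.

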